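# Line up the leak-test sealing blocks under the light bar

## Robot

A 7-joint arm with a two-finger parallel gripper is mounted at the origin on the work surface. World frame = base frame: x ahead of the robot, y to its left, z up, the work surface at z = 0. Lengths are in m, angles in rad, forces in N, time in s.
With the tool pointing down it reaches from about 0.425 to 0.925 m from the base axis. Payload 6.8 kg.
Tool frame: the origin (TCP) lies between the finger pads; the fingertips stand 11 mm ahead of it and the grasp point (between the pads) lies 8 mm behind it; z points along the fingers, y is the line along which they close (so a half turn about z gives the same grasp; the last joint's range is limited). The gripper opens to 85 mm and grips with 20 to 120 N. Pads are 22 mm wide; open, the fingers measure 114 mm over their backs; the gripper's body (76 mm by 85 mm) begins 54 mm behind the grasp point. The pads swing forward as they close: fully open they stand 13 mm farther back than shut.
Start: joints at [1.006, 0.477, 0.022, 1.555, -0.011, 1.109, -0.083], TCP at [0.298, -0.606, 0.242] pointing down, gripper open.
Joint ranges: [-2.96, 2.96], [-0.34, 2.1], [-1.41, 1.46], [0.24, 2.44], [-1.37, 4.51], [0.17, 1.92], [-2.96, 2.96]. Speed limits (rad/s): [2.39, 2.39, 3.14, 3.14, 3.14, 3.14, 3.14].

## Interface

Orientations are given as a rotation vector (axis times angle).
In Python, from bench import r gives the robot as it stands.
- The arm moves only by the tool send_rows, never from a script. Its argument "deltas" is a list of rows, each an object of numbers: "dx", "dy", "dz": the shift along the world's x, y, z in mm; "rx", "ry", "rz": the turn, a rotation vector about the world's x, y, z in degrees. A call has 1 to 5 rows; each row is the pose to reach, as a shift and turn from the pose commanded when the call began; what a row does not reach only later rows make up. A row lasts 1/12 s, in which the tool goes at most 41.7 mm and 7.16 degrees, less where a joint would pass 70% of its speed; a pose out of reach is approached as far as the arm can. A call with a gripper value outside its range is refused whole. "jaw" is the finger opening in mm, from 0 to 85.4, set as the call begins (left out, the last holds). The fingers move at their own pace and stop on an object; "newtons" is the grip in N (left out, the last holds). Time passes only in rows, so rows that repeat a pose let the fingers close. It gives the time, the measured TCP pose, the force, the opening and the grip force at its end, in the units of the state.
- r.get_obs(): the state, without advancing time (a new reading comes with each control period).
- r.grab_frame(name): name is "scene" or "side" or "wrist"; returns a dict with "frame" (384x512x3 uint8, blue, green, red), "z_map" (384x512 float32, m along the optical axis (not along the pixel's ray), 0 where there is no reading), "vertical_fov" (degrees; the focal length in pixels is half the picture's height over the tangent of half this angle, whatever the lens; pixels are square), "cx", "cy" (the principal point, pixels), "distortion" ([k1, k2, p1, p2, k3] as OpenCV has them; the pictures are not rectified), "xyz" and "orientation" of the camera in the world. Camera axes: x right, y down, z forward; pixel columns grow to the right and rows downward; lengths in m; the calibration is good to about 2 mm. A picture is of the moment at which its call begins.
- r.hand_in(): hands the job in; it is judged then, once.
The state is a dict: "clock": time; "joints": joint angles; "qvel": joint speeds; "tau": joint torques, N m; "tcp_pos": TCP position; "orientation": TCP orientation; "contact_force": force on the tool from outside, world axes, zero at the start; "moment": the same for the moment, N m; "grip_width": finger opening in m; "gripper_force": force on a finger pad.
Only numpy, scipy, OpenCV 4.12 (cv2) and the standard library are available. Lean on these libraries where they do the work, as an engineer would, in place of code of your own. Each camera call takes 0.05 s, during which the arm holds its last target. There are 200 camera calls.

## Task

Slide the three aluminium sealing blocks along the bed, without lifting them, in under the light bar until each is snug against the rear stop rail and squarely covers one of the three dark pads (any block on any pad), so that they stand in an even row. Then turn the black selector on the sloping control box clockwise until it clicks over to its other stop. Do not knock the light bar, and leave the tray, the silencer core and the toggle clamp where they are.

Things in the scene. Friction and masses are not known exactly. Their poses are not given: they have to be found in the camera images.
- bed: Fixed grey bed plate, 320 (x) by 470 (y) by 12 mm thick. Origin: centre of its underside, on the bench; x points to the rear, away from the robot, z up. A steel stop rail 18 mm high, 440 mm long, stands across its rear part: the rail's front face is at x = +140 mm in this frame. The bed's top face is at z = 12 mm.
- pad_left (a point): Centre of the left (+y) dark pad, at bed height (12 mm). The three flat pads (printed, no height) are each 90 (x) by 100 (y) mm, the footprint of a block, 145 mm apart centre to centre; their rear edges lie at the stop rail. Axes as the bed's.
- pad_mid (a point): Centre of the middle dark pad.
- pad_right (a point): Centre of the right (-y) dark pad.
- lightbar: Light bar above the pads, fixed to the bed: aluminium, 25 mm (x), 478 mm (y), 30 mm high. Origin: middle of its underside, 105 mm above the bed's top; it runs along the bed's y, spanning x = +55 to +80 mm in the bed's frame, on two posts 22 by 14 mm at y = +222 and -222 mm. A gripper held upright behind a block hits it; one leaned back by 25 to 45 degrees passes under.
- block_a: Loose aluminium sealing block with a round black rubber disc on top, 90 (x) by 100 (y) by 28 mm high, about 0.65 kg; the three are alike. Origin: centre of its underside. It starts on the bed in front of the light bar. At the stop rail its centre is at x = +95 mm in the bed's frame.
- block_b: Loose aluminium sealing block with a round black rubber disc on top, 90 (x) by 100 (y) by 28 mm high, about 0.65 kg; the three are alike. Origin: centre of its underside. It starts on the bed in front of the light bar. At the stop rail its centre is at x = +95 mm in the bed's frame.
- block_c: Loose aluminium sealing block with a round black rubber disc on top, 90 (x) by 100 (y) by 28 mm high, about 0.65 kg; the three are alike. Origin: centre of its underside. It starts on the bed in front of the light bar. At the stop rail its centre is at x = +95 mm in the bed's frame.
- control_box: Fixed grey control box, about 120 by 120 mm, to the left or right of the bed. Origin: centre of its underside. Its panel slopes 25 degrees, facing up and towards its own -x; the selector's axis stands square to the panel, at its centre 70 mm above the bench.
- selector_grip (a point): Grip point of the selector, on its axis, 27 mm above the panel. Black bar grip 62 mm long, 15 mm wide, its top 36 mm above the panel, on a disc 62 mm across whose top is 10 mm above the panel. Axes: x along the bar (the end with the white line), z along the turning axis, out of the panel.
- selector (a joint): Selector angle in rad: 0 at the start stop, grows clockwise seen from above the panel, up to 1.047 at the other stop. An over-centre weight inside resists (about 0.06 N m) up to 0.52, then carries it on.
- parts_tray: Bystander: dark steel open tray 130 by 110 by 45 mm, on the other side of the bed from the control box. Origin: centre of its underside.
- silencer_core: Bystander: upright steel cylinder, 68 mm diameter, 170 mm tall, beside the bed. Origin: centre of its underside.
- toggle_clamp: Bystander: toggle clamp with a red handle, about 120 by 45 mm, 108 mm tall, beside the bed. Origin: centre of its base's underside.
Not all that is in view belongs to the job. What is shaped like the block_c but blue is not meant.

How it is judged:
By the outcome, as a careful person would: the job done as asked, in the order asked, and still so for the second after the job is handed in, with the robot touching nothing.
It also fails if it takes over 69 s, if anything falls off the work surface, if the arm or the gripper's body presses on something with over 40 N, if the wrist force passes 120 N, or if a joint passes its speed limit or range.

## Working session

There is one attempt and no reset: what is moved stays moved. The work goes in short steps, Python scripts to look and compute and a tool call to move; the robot and the scene stay as the last step left them, time stands still between calls to the robot, and variables do not carry over. Pictures are saved under pics/ and viewed, at most 10 in all, crops included, and the job is handed in when it is done.

Besides the shell and the picture viewer there is one more tool, called by a JSON object that holds its "name" and its "arguments". send_rows: Moves the arm, as the interface text tells. Its arguments: {"type":"object","properties":{"deltas":{"type":"array","items":{"type":"object","properties":{"dx":{"type":"number"},"dy":{"type":"number"},"dz":{"type":"number"},"rx":{"type":"number"},"ry":{"type":"number"},"rz":{"type":"number"}}}},"jaw":{"type":"number"},"newtons":{"type":"number"}},"required":["deltas"]}

```bash
mkdir -p pics; cat > h.py <<'E'
import numpy as np, cv2
from scipy.spatial.transform import Rotation as R
from bench import r
def grab(n):
    d=r.grab_frame(n); h=d["frame"].shape[0]
    f=h/2/np.tan(np.radians(d["vertical_fov"])/2)
    d["K"]=np.array([[f,0,d["cx"]],[0,f,d["cy"]],[0,0,1.]]); d["D"]=np.array(d["distortion"],float)
    o=np.array(d["orientation"],float)
    d["R"]=R.from_rotvec(o).as_matrix() if o.size==3 else o.reshape(3,3); d["t"]=np.array(d["xyz"]); return d
def ray(d,uv):
    p=cv2.undistortPoints(np.array(uv,float).reshape(-1,1,2),d["K"],d["D"]).reshape(-1,2)
    return np.c_[p,np.ones(len(p))]@d["R"].T
def plane(d,uv,z):
    v=ray(d,uv); return d["t"]+v*((z-d["t"][2])/v[:,2])[:,None]
def deproj(d,uv):
    uv=np.array(uv).reshape(-1,2); z=d["z_map"][uv[:,1].astype(int),uv[:,0].astype(int)]
    return d["t"]+ray(d,uv)*z[:,None]
def cloud(d):
    h,w=d["z_map"].shape; u,v=np.meshgrid(np.arange(w),np.arange(h))
    return deproj(d,np.c_[u.ravel(),v.ravel()]).reshape(h,w,3)
E
python3 - <<'E'
from h import *
import pickle
o=r.get_obs(); print({k:np.round(o[k],3) for k in("clock","tcp_pos","orientation","contact_force")})
ims=[]
D={}
for n in("scene","side","wrist"):
    d=grab(n); D[n]=d; print(n,d["t"],d["R"].round(2).tolist(),d["vertical_fov"]); cv2.imwrite(f"pics/{n}0.png",d["frame"])
pickle.dump(D,open("d0.pkl","wb"))
E
```

```text
{'clock': np.float64(0.0), 'tcp_pos': array([ 0.297, -0.605,  0.241]), 'orientation': array([-3.058e+00, -7.110e-01,  1.000e-03]), 'contact_force': array([ 0.802, -0.014, -0.063])}
scene [1.23345243 0.4476249  1.06397062] [[-0.6, 0.64, -0.49], [0.8, 0.48, -0.35], [0.01, -0.6, -0.8]] 53.93809027546787
side [ 0.43742772 -0.74012144  0.72303465] [[0.97, -0.16, 0.19], [-0.24, -0.61, 0.75], [-0.0, -0.78, -0.63]] 57.349630745707884
wrist [ 0.37421075 -0.56637715  0.37379321] [[0.44, -0.85, -0.3], [-0.9, -0.42, -0.14], [-0.0, 0.33, -0.94]] 66.83806944435086
```

View pics/scene0.png

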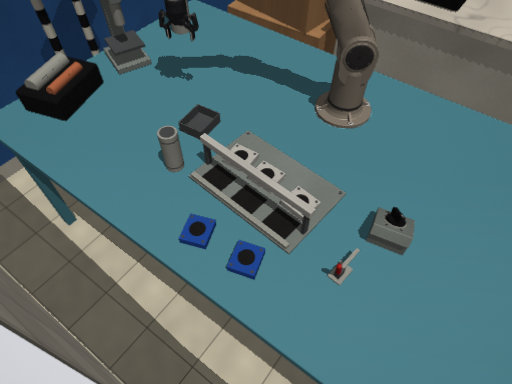

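View pics/side0.png

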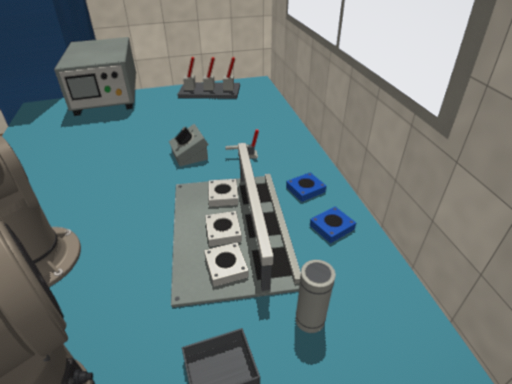

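The scene view shows the bed centred near (265,185), with the blocks at (243,155), (268,173) and (303,198). The control box is at (390,228), and the blue decoys lie behind the rail. The side view shows the blocks at (223,190), (223,227) and (227,263), with the selector at (185,137).

```bash
python3 - <<'E'
from h import *
import pickle
D=pickle.load(open("d0.pkl","rb"))
for n in("side","scene"):
    d=D[n]; C=cloud(d); f=d["frame"]; hsv=cv2.cvtColor(f,cv2.COLOR_BGR2HSV)
    print(n,"table z med",np.median(C[...,2][(hsv[...,1]>120)&(hsv[...,0]>85)&(hsv[...,0]<100)&(d["z_map"]>0)]))
    Z=C[...,2]; near=(np.abs(C[...,0]-.6)<.6)&(np.abs(C[...,1])<.6)&(d["z_map"]>0)
    # bed: grey, low
    grey=(hsv[...,1]<90)&near
    bed=(grey&(Z>.004)&(Z<.034)).astype(np.uint8)
    m=cv2.morphologyEx(bed,cv2.MORPH_OPEN,np.ones((3,3)))
    k,l,s,c=cv2.connectedComponentsWithStats(m); i=1+s[1:,4].argmax()
    P=plane(d,np.argwhere(l==i)[:,::-1],.012)
    rc=cv2.minAreaRect((P[:,:2]*1000).astype(np.float32)); print("bed",s[i,4],rc)
    # block tops: bright, z .03-.05
    w=((hsv[...,2]>150)&(hsv[...,1]<60)&near&(Z>.028)&(Z<.055)).astype(np.uint8)
    k,l,s,c=cv2.connectedComponentsWithStats(w)
    for i in range(1,k):
        if s[i,4]>60:
            P=plane(d,np.argwhere(l==i)[:,::-1],.040); print(" white",s[i].tolist(),cv2.minAreaRect((P[:,:2]*1000).astype(np.float32)))
    dk=((hsv[...,2]<60)&near).astype(np.uint8)
    k,l,s,c=cv2.connectedComponentsWithStats(dk)
    for i in range(1,k):
        if 60<s[i,4]<5000:
            q=C[l==i]; zm=np.median(q[:,2]); P=plane(d,np.argwhere(l==i)[:,::-1],zm); print(" dark",s[i].tolist(),"z",zm.round(3),"med",np.median(q,0).round(3),np.round(cv2.minAreaRect((P[:,:2]*1000).astype(np.float32))[0],0),np.round(cv2.minAreaRect((P[:,:2]*1000).astype(np.float32))[1],0))
    # light bar top z 0.147
    lb=(grey&(Z>.138)&(Z<.156)); P=C[lb]; print(" bar",lb.sum(),cv2.minAreaRect((P[:,:2]*1000).astype(np.float32)))
a=cv2.resize(D["scene"]["frame"][120:260,180:420],None,fx=3,fy=3,interpolation=cv2.INTER_CUBIC); cv2.imwrite("pics/c1.png",a)
E
```

```text
side table z med 0.0011478002809803822
bed 9884 ((537.0765380859375, -16.71490478515625), (485.67864990234375, 324.85064697265625), 84.4281234741211)
 white [265, 174, 36, 105, 636] ((680.8174438476562, -41.51075744628906), (431.5762023925781, 17.091594696044922), 84.46778869628906)
 white [209, 179, 29, 21, 407] ((544.1255493164062, 131.21737670898438), (101.75941467285156, 87.03763580322266), 81.55936431884766)
 white [205, 211, 37, 29, 580] ((515.346435546875, -28.662769317626953), (101.38643646240234, 89.7998046875), 87.84626007080078)
 white [204, 243, 44, 37, 806] ((500.2478942871094, -157.23060607910156), (89.81949615478516, 100.35460662841797), 4.587309837341309)
 dark [176, 128, 15, 17, 163] z 0.089 med [0.45  0.405 0.089] [450. 413.] [117.  50.]
 dark [299, 179, 15, 8, 87] z 0.031 med [0.814 0.105 0.031] [814. 106.] [41. 41.]
 dark [257, 183, 14, 19, 176] z 0.015 med [0.672 0.113 0.015] [673. 114.] [92. 32.]
 dark [216, 185, 14, 8, 92] z 0.042 med [0.543 0.128 0.042] [543. 129.] [36. 42.]
 dark [240, 184, 9, 21, 122] z 0.014 med [0.608 0.117 0.014] [608. 121.] [103.  20.]
 
[... 2161 characters left out ...]
69, 12, 9, 71] z 0.041 med [ 0.507 -0.027  0.041] [504. -26.] [48. 28.]
 dark [231, 184, 37, 30, 566] z 0.013 med [ 0.622 -0.025  0.013] [621. -25.] [105.  83.]
 dark [262, 207, 47, 32, 750] z 0.013 med [0.633 0.128 0.013] [622. 135.] [131. 113.]
 dark [385, 207, 21, 20, 255] z 0.089 med [0.457 0.416 0.089] [451. 418.] [62. 62.]
 dark [367, 214, 37, 36, 160] z 0.034 med [0.511 0.415 0.034] [501. 401.] [141.  77.]
 dark [190, 222, 16, 14, 171] z 0.029 med [ 0.826 -0.078  0.029] [826. -77.] [49. 49.]
 dark [238, 250, 17, 15, 198] z 0.029 med [0.813 0.109 0.029] [813. 109.] [47. 49.]
 bar 1271 ((347.45416259765625, -103.34133911132812), (642.3004760742188, 576.6189575195312), 5.886404991149902)
```

View pics/c1.png

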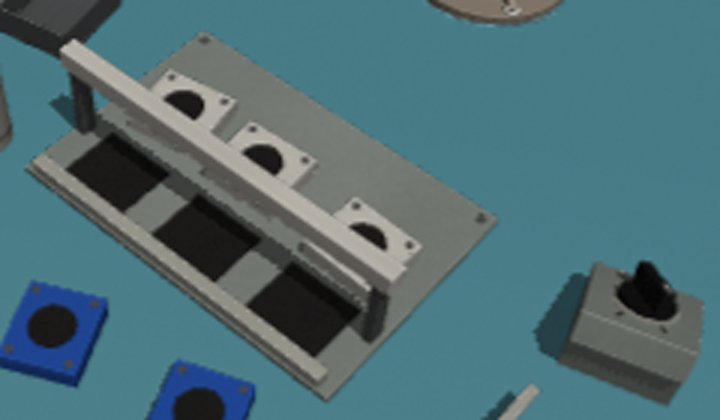

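The close-up shows all three blocks in front of the bar, with the dark pads behind it, the rail behind the pads, and the selector on the left box. The bed is at about (536,-17) mm with yaw about -5.6°. I'll do block C (right) first.

{"name": "send_rows", "arguments": {"deltas": [{"dx": 10,"dy": 39,"dz": 0,"rz": -4.3},{"dx": 20,"dy": 78,"dz": 0,"rz": -8.6},{"dx": 30,"dy": 117,"dz": 0,"rz": -13},{"dx": 40,"dy": 156,"dz": 0,"rz": -17.2},{"dx": 50,"dy": 195,"dz": 0,"rz": -21.5}], "jaw": 60, "newtons": 40}}

```text
$.deltas[0]: bad value
```

{"name": "send_rows", "arguments": {"deltas": [{"dx": 12,"dy": 38,"dz": 0},{"dx": 25,"dy": 76,"dz": 0},{"dx": 37,"dy": 114,"dz": 0},{"dx": 50,"dy": 152,"dz": 0},{"dx": 60,"dy": 190,"dz": 0}]}}

```text
$.deltas[0]: bad value
```

{"name": "send_rows", "arguments": {"deltas": [{"dx": 2,"dy": 11,"dz": -15,"rx": 0.5,"ry": -7},{"dx": 4,"dy": 22,"dz": -30,"rx": 1.1,"ry": -14},{"dx": 6,"dy": 34,"dz": -45,"rx": 1.7,"ry": -21},{"dx": 8,"dy": 45,"dz": -60,"rx": 2.2,"ry": -28},{"dx": 10,"dy": 56,"dz": -75,"rx": 2.8,"ry": -34.9}]}}

```text
$.deltas[0]: bad value
```

```bash
cat >> h.py <<'E'
def state():
    o=r.get_obs(); M=R.from_rotvec(o["orientation"]).as_matrix()
    print("t",round(float(o["clock"]),2),"tcp",np.round(np.array(o["tcp_pos"])*1000,1),"zdir",M[:,2].round(3),"xdir",M[:,0].round(3),"F",np.round(o["contact_force"],1),"w",round(float(o["grip_width"])*1000,1),"q",np.round(o["joints"],2)); return o,M
E
python3 - <<'E'
from h import *
state()
d=grab("wrist"); cv2.imwrite("pics/w1.png",d["frame"])
E
```

```text
t 0.15 tcp [ 297.5 -605.4  241.5] zdir [-0.001  0.001 -1.   ] xdir [ 0.897  0.441 -0.   ] F [-0.4  0.4 -0.3] w 85.1 q [ 1.01  0.48  0.02  1.56 -0.01  1.11 -0.08]
```

View pics/w1.png

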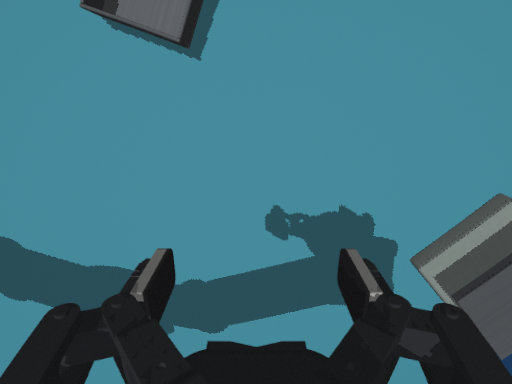

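The arm has not moved: the wrist view shows only the open fingers over the bench and the tray's edge at (150,20). All the calls were refused, so I'll send rows with all six keys.

{"name": "send_rows", "arguments": {"deltas": [{"dx": 10,"dy": 39,"dz": 0,"rx": 0,"ry": 0,"rz": -4.3},{"dx": 20,"dy": 78,"dz": 0,"rx": 0,"ry": 0,"rz": -8.6},{"dx": 30,"dy": 117,"dz": 0,"rx": 0,"ry": 0,"rz": -13},{"dx": 40,"dy": 156,"dz": 0,"rx": 0,"ry": 0,"rz": -17.2},{"dx": 50,"dy": 195,"dz": 0,"rx": 0,"ry": 0,"rz": -21.5}], "jaw": 60, "newtons": 40}}

```text
clock: 0.62
tcp_pos: [0.3478, -0.4089, 0.2421]
orientation: [-3.139, -0.122, 0.0]
contact_force: [0.3, 0.0, -0.1]
grip_width: 0.0596
gripper_force: 0.0
```

{"name": "send_rows", "arguments": {"deltas": [{"dx": 12,"dy": 38,"dz": 0,"rx": 0,"ry": 0,"rz": 0},{"dx": 25,"dy": 76,"dz": 0,"rx": 0,"ry": 0,"rz": 0},{"dx": 37,"dy": 114,"dz": 0,"rx": 0,"ry": 0,"rz": 0},{"dx": 50,"dy": 152,"dz": 0,"rx": 0,"ry": 0,"rz": 0},{"dx": 60,"dy": 190,"dz": 0,"rx": 0,"ry": 0,"rz": 0}]}}

```text
clock: 1.03
tcp_pos: [0.4082, -0.2188, 0.2425]
orientation: [3.139, 0.128, 0.001]
contact_force: [1.8, 0.6, -0.1]
grip_width: 0.0601
gripper_force: 0.0
```

{"name": "send_rows", "arguments": {"deltas": [{"dx": 2,"dy": 11,"dz": -15,"rx": 0.5,"ry": -7,"rz": 0},{"dx": 4,"dy": 22,"dz": -30,"rx": 1.1,"ry": -14,"rz": 0},{"dx": 6,"dy": 34,"dz": -45,"rx": 1.7,"ry": -21,"rz": 0},{"dx": 8,"dy": 45,"dz": -60,"rx": 2.2,"ry": -28,"rz": 0},{"dx": 10,"dy": 56,"dz": -75,"rx": 2.8,"ry": -34.9,"rz": 0}]}}

```text
clock: 1.45
tcp_pos: [0.4172, -0.1699, 0.1816]
orientation: [-3.017, -0.144, -0.717]
contact_force: [0.2, 0.3, -0.5]
grip_width: 0.0599
gripper_force: 0.0
```

```bash
python3 - <<'E'
from h import *
state()
d=grab("wrist"); cv2.imwrite("pics/w2.png",d["frame"])
E
```

```text
t 1.45 tcp [ 417.2 -169.9  181.6] zdir [ 0.447  0.058 -0.893] xdir [0.889 0.082 0.45 ] F [ 0.2  0.3 -0.5] w 59.9 q [ 0.72  0.07 -0.31  2.38 -0.65  0.35 -0.49]
```

View pics/w2.png

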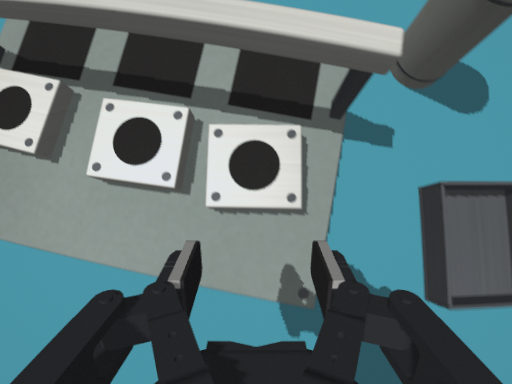

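The wrist view shows C at (255,165), B at (140,142), A at (15,108), and the pads behind them under the bar. The lean stopped at about 27° because j4 is near its limit at this short radius, so I'll lean further as I move ahead. First I'll refine the positions from this close view.

```bash
cat >> h.py <<'E'
def blocks(d,pz=.040):
    hsv=cv2.cvtColor(d["frame"],cv2.COLOR_BGR2HSV); C=cloud(d); Z=C[...,2]
    w=((hsv[...,2]>130)&(hsv[...,1]<60)&(Z>.034)&(Z<.055)&(C[...,0]>.4)&(C[...,0]<.75)).astype(np.uint8)
    w=cv2.morphologyEx(w,cv2.MORPH_OPEN,np.ones((3,3)))
    k,l,s,c=cv2.connectedComponentsWithStats(w)
    for i in range(1,k):
        if s[i,4]>200:
            P=plane(d,np.argwhere(l==i)[:,::-1],pz)*1000; rc=cv2.minAreaRect(P[:,:2].astype(np.float32)); print(" blk",s[i].tolist(),np.round(rc[0],1),np.round(rc[1],1),round(rc[2],1),"zmed",np.median(Z[l==i]).round(4))
def bedline(d):
    hsv=cv2.cvtColor(d["frame"],cv2.COLOR_BGR2HSV); C=cloud(d); Z=C[...,2]
    dk=((hsv[...,2]<60)&(abs(Z-.012)<.006)&(C[...,0]>.5)).astype(np.uint8)
    k,l,s,c=cv2.connectedComponentsWithStats(dk)
    for i in range(1,k):
        if s[i,4]>300:
            P=plane(d,np.argwhere(l==i)[:,::-1],.012)*1000; rc=cv2.minAreaRect(P[:,:2].astype(np.float32)); print(" pad",s[i].tolist(),np.round(rc[0],1),np.round(rc[1],1),round(rc[2],1))
E
python3 - <<'E'
from h import *
d=grab("wrist"); blocks(d); bedline(d)
# bed front edge/right edge: grey vs teal
hsv=cv2.cvtColor(d["frame"],cv2.COLOR_BGR2HSV); g=hsv[...,1]<80
pts=[]
for u in range(20,150,4):
    col=np.where(g[150:300,u])[0]; pts.append((u,150+col.max()))
P=plane(d,pts,.012)*1000; P=P[P[:,0]>350]
vx,vy,x0,y0=cv2.fitLine(P[:,:2].astype(np.float32),cv2.DIST_HUBER,0,.01,.01).ravel(); n=np.array([abs(vy),-vx*np.sign(vy)]); print("front edge dir",vx,vy,"pt",x0,y0,"n.dist",n,n@[x0,y0],"resid",np.std((P[:,:2]-[x0,y0])@n))
pts=[]
for v in range(150,290,4):
    row=np.where(g[v,290:350])[0]; pts.append((290+row.max(),v))
P=plane(d,pts,.012)*1000
vx,vy,x0,y0=cv2.fitLine(P[:,:2].astype(np.float32),cv2.DIST_HUBER,0,.01,.01).ravel(); print("right edge dir",vx,vy,"pt",x0,y0)
E
```

```text
blk [0, 68, 61, 85, 2468] [541.4 125.4] [86.4 89.4] 81.7 zmed 0.0407
 blk [87, 98, 104, 90, 5112] [514.8 -27.9] [99.7 90.1] 87.5 zmed 0.0407
 blk [207, 124, 97, 85, 5700] [ 499.7 -156. ] [89.5 99.6] 4.5 zmed 0.0407
 pad [13, 20, 85, 61, 3605] [636.3 119.7] [100.8  75.5] 84.4
 pad [114, 32, 92, 66, 4365] [622.3 -25. ] [100.7  75.4] 84.5
 pad [229, 49, 93, 71, 4807] [ 608.4 -169.9] [100.2  75.3] 84.5
front edge dir 0.098984204 0.995089 pt 382.5531 66.01477 n.dist [ 0.995089  -0.0989842] 374.13995 resid 0.05478008814834461
right edge dir 0.994686 0.1029552 pt 471.38776 -251.14287
```

{"name": "send_rows", "arguments": {"deltas": [{"dx": 3,"dy": 2,"dz": -38,"rx": -0.4,"ry": 4,"rz": 0},{"dx": 6,"dy": 4,"dz": -76,"rx": -0.7,"ry": 8,"rz": 0},{"dx": 9,"dy": 6,"dz": -114,"rx": -1,"ry": 13,"rz": 0},{"dx": 11,"dy": 8,"dz": -152,"rx": -1.4,"ry": 17,"rz": 0},{"dx": 11,"dy": 8,"dz": -152,"rx": -1.4,"ry": 17,"rz": 0}]}}

```text
clock: 1.97
tcp_pos: [0.4309, -0.1607, 0.024]
orientation: [-3.099, -0.151, -0.24]
contact_force: [-0.7, 1.8, 0.1]
grip_width: 0.06
gripper_force: 0.0
```

```bash
python3 -c "
from h import *
state()"
```

```text
t 1.97 tcp [ 430.9 -160.7   24. ] zdir [ 0.152  0.037 -0.988] xdir [0.983 0.095 0.155] F [-0.7  1.8  0.1] w 60.0 q [ 0.32  0.45 -0.06  2.3  -0.21  0.26 -1.  ]
```

{"name": "send_rows", "arguments": {"deltas": [{"dx": 10,"dy": 0,"dz": 1,"rx": 0,"ry": -2,"rz": 0},{"dx": 20,"dy": 0,"dz": 2,"rx": 0,"ry": -4,"rz": -1},{"dx": 30,"dy": 0,"dz": 3,"rx": 0.3,"ry": -6,"rz": -2},{"dx": 40,"dy": -0.5,"dz": 4,"rx": 0.4,"ry": -8,"rz": -3},{"dx": 50,"dy": -1,"dz": 5,"rx": 0.5,"ry": -10,"rz": -4}]}}

```text
clock: 2.38
tcp_pos: [0.462, -0.1596, 0.0344]
orientation: [-3.071, -0.079, -0.436]
contact_force: [-3.1, 0.9, -3.2]
grip_width: 0.0598
gripper_force: 1.7
```

```bash
python3 -c "
from h import *
state()"
```

```text
t 2.38 tcp [ 462.  -159.6   34.4] zdir [ 0.277  0.045 -0.96 ] xdir [0.959 0.045 0.279] F [-3.1  0.9 -3.2] w 59.8 q [ 0.27  0.44  0.01  2.32 -0.81  0.18 -0.45]
```

The wrist joint j6 is at its lower limit, and that is what restricts the lean. I'll fit a small kinematic model to the logged states so I can choose postures that reach.

```bash
cat > kin.py <<'E'
import numpy as np, json
from scipy.spatial.transform import Rotation as R
from scipy.optimize import least_squares
LO=np.array([-2.96,-.34,-1.41,.24,-1.37,.17,-2.96]);HI=np.array([2.96,2.1,1.46,2.44,4.51,1.92,2.96])
AX="zyzyzyz"
def fk(q,p,sg):
    # p: base yaw, z1, (x2,z2) elbow, (x3,z3), (x4,z4), tool yaw
    off=[(0,p[1]),(0,0),(p[2],p[3]),(0,0),(p[4],p[5]),(0,0),(p[6],p[7])]
    M=R.from_euler("z",p[0]); t=np.zeros(3)
    # order: link z1, J1,J2, link, J3(before elbow),J4, link, J5,J6, link,J7
    t=np.array([0,0,p[1]])
    for i in range(7):
        M=M*R.from_euler(AX[i],sg[i]*q[i])
        if i==2: t=t+M.apply([p[2],0,p[3]])
        if i==4: t=t+M.apply([p[4],0,p[5]])
        if i==5: t=t+M.apply([p[6],0,0])
    M=M*R.from_euler("z",p[8]); return t+M.apply([0,0,p[7]]),M
E
cat > fit.py <<'E'
from kin import *
import itertools
from h import r
o=r.get_obs()
def mk(z,x):
    z=np.array(z);x=np.array(x);z=z/np.linalg.norm(z);x=x-z*(x@z);x/=np.linalg.norm(x);return R.from_matrix(np.c_[x,np.cross(z,x),z])
D=[([1.006,.477,.022,1.555,-.011,1.109,-.083],[.2975,-.6054,.2415],mk([-.001,.001,-1],[.897,.441,0])),
([.72,.07,-.31,2.38,-.65,.35,-.49],[.4172,-.1699,.1816],mk([.447,.058,-.893],[.889,.082,.45])),
([.32,.45,-.06,2.3,-.21,.26,-1.],[.4309,-.1607,.024],mk([.152,.037,-.988],[.983,.095,.155])),
(o["joints"],o["tcp_pos"],R.from_rotvec(o["orientation"]))]
best=None
for s in itertools.product([1,-1],repeat=4):
    sg=np.array([s[0],1,s[1],1,s[2],1,s[3]])
    def f(p):
        e=[]
        for q,t,M in D:
            a,B=fk(q,p,sg); e+=list((a-t)*3)+list((M.inv()*B).as_rotvec())
        return e
    for y0 in(0,np.pi):
      for ty in(0,1.57,3.14,-1.57):
        k=least_squares(f,[y0,.3,0,.4,0,.4,0,.3,ty])
        if best is None or k.cost<best[0]: best=(k.cost,sg,k.x,np.array(f(k.x)).reshape(-1,6))
print(best[0],best[1],best[2].round(4)); print(best[3].round(4)); json.dump([best[2].tolist(),best[1].tolist()],open("kin.json","w"))
E
python3 fit.py
```

```text
0.0029979362603126973 [-1  1 -1  1 -1  1 -1] [-0.0971  0.2265 -0.0098  0.5586 -0.0066  0.4631 -0.0086  0.2856  1.4778]
[[-0.0084 -0.0029 -0.     -0.0021  0.0002  0.0037]
 [-0.0055 -0.0072 -0.0076 -0.0508  0.0014 -0.0015]
 [ 0.0279  0.0362  0.0102 -0.0119  0.0033 -0.0024]
 [-0.0072  0.0039 -0.0025 -0.0272  0.0017  0.0002]]
```

```bash
cat >> kin.py <<'E'
P,SG=json.load(open("kin.json")); P=np.array(P)
def pose(yaw,lean):  # degrees; tool x heading yaw (camera side forward), lean back
    y,l=np.radians(yaw),np.radians(lean)
    return lambda flip: R.from_euler("z",y)*R.from_euler("y",-l)*R.from_euler("x",np.pi)*R.from_euler("z",np.pi*flip)
def ik(t,M,q0):
    f=lambda q:np.r_[(fk(q,P,SG)[0]-t)*5,(M.inv()*fk(q,P,SG)[1]).as_rotvec(),.002*(q-q0)]
    k=least_squares(f,np.clip(q0,LO+.011,HI-.011),bounds=(LO+.01,HI-.01)); return k.x,np.abs(k.fun[:6]).max()
E
cat > t.py <<'E'
from kin import *
rng=np.random.default_rng(0)
q1=np.array([.27,.44,.01,2.32,-.81,.18,-.45])
for nm,t in (("C0",(.431,-.161,.03)),("C1",(.559,-.165,.03)),("B0",(.455,-.03,.03)),("B1",(.573,-.02,.03)),("A0",(.48,.134,.03)),("A1",(.587,.124,.03))):
  for lean in(0,15,30):
    for flip in(0,1):
        S=[]
        for i in range(14):
            q,e=ik(np.array(t),pose(-5.5,lean)(flip),rng.uniform(LO,HI))
            if e<.004 and not any(np.abs(q-s)[4]<.35 for s in S): S.append(q)
        print(nm,lean,"flip" if flip else "fwd",[s.round(2).tolist() for s in S][:3])
E
python3 t.py
```

```text
C0 0 fwd [[1.14, 0.89, -1.23, 2.2, 1.12, 0.95, -2.46], [-0.34, 0.59, 0.75, 2.21, -0.74, 0.6, -0.7], [0.64, 0.51, -0.47, 2.22, 0.47, 0.51, -1.85]]
C0 0 flip [[0.92, 0.63, -0.84, 2.21, 0.82, 0.65, 0.96], [1.19, 1.07, -1.4, 2.2, 1.24, 1.16, 0.58], [-0.21, 0.54, 0.58, 2.22, -0.58, 0.54, 2.29]]
C0 15 fwd [[0.12, 0.43, 0.19, 2.36, -1.01, 0.18, -0.4], [0.77, 0.48, -0.52, 2.36, 1.01, 0.18, -2.32]]
C0 15 flip [[1.27, 0.98, -1.36, 2.35, 1.52, 0.89, 0.4], [0.77, 0.48, -0.52, 2.36, 1.01, 0.18, 0.82]]
C0 30 fwd []
C0 30 flip []
C1 0 fwd [[-0.01, 0.61, 0.26, 1.94, -0.26, 0.62, -1.24], [0.97, 1.03, -1.22, 1.92, 1.12, 1.1, -2.41], [-0.31, 0.71, 0.68, 1.93, -0.66, 0.73, -0.9]]
C1 0 flip [[1.02, 1.19, -1.4, 1.92, 1.26, 1.29, 0.65], [0.48, 0.63, -0.39, 1.94, 0.38, 0.64, 1.33], [-0.14, 0.64, 0.44, 1.94, -0.43, 0.65, 2.05]]
C1 15 fwd [[0.16, 0.54, 0.06, 2.11, -0.36, 0.25, -1.12], [-0.54, 0.84, 1.05, 2.09, -1.36, 0.77, -0.3], [0.65, 0.61, -0.55, 2.1, 0.82, 0.34, -2.19]]
C1 15 flip [[1.1, 1.16, -1.4, 2.09, 1.51, 1.07, 0.49], [0.84, 0.71, -0.81, 2.1, 1.11, 0.49, 0.71], [0.55, 0.58, -0.41, 2.11, 0.61, 0.28, 
[... 2581 characters left out ...]
]]
A1 0 fwd [[0.32, 0.83, -0.91, 1.89, 0.86, 0.87, -2.7], [-0.16, 0.63, -0.2, 1.9, 0.19, 0.63, -2.14], [-0.97, 0.87, 0.98, 1.89, -0.92, 0.92, -1.19]]
A1 0 flip [[-0.05, 0.64, -0.35, 1.9, 0.34, 0.66, 0.88], [0.51, 1.2, -1.4, 1.88, 1.26, 1.31, 0.18]]
A1 15 fwd [[-0.6, 0.58, 0.31, 2.07, -0.31, 0.28, -1.73], [-0.06, 0.59, -0.35, 2.06, 0.82, 0.38, -2.74], [-0.44, 0.56, 0.12, 2.07, 0.08, 0.27, -2.08]]
A1 15 flip [[-0.25, 0.56, -0.11, 2.06, 0.5, 0.3, 0.68], [0.33, 0.78, -0.92, 2.05, 1.28, 0.72, 0.05], [-0.01, 0.6, -0.42, 2.06, 0.9, 0.41, 0.34]]
A1 30 fwd [[-0.35, 0.56, -0.03, 2.18, 1.99, 0.21, 2.31], [-1.2, 0.9, 1.09, 2.18, 4.45, 0.53, -0.47]]
A1 30 flip [[-0.4, 0.56, 0.04, 2.18, 2.04, 0.18, -0.9]]
```

```bash
cat > sim.py <<'E'
from kin import *
from scipy.spatial.transform import Slerp
from h import r
def run(wps,q,n=8):
    t,M=fk(q,P,SG)
    for w in wps:
        t1=np.array(w[:3])/1000; M1=pose(w[3],w[4])(w[5])
        rel=(M1*M.inv()).as_rotvec()
        if len(w)>6 and w[6]*rel[2]<0: rel=rel*(1-2*np.pi/np.linalg.norm(rel))
        k=max(n,int(np.degrees(np.linalg.norm(rel))/7)+1)
        for i in range(1,k+1):
            q,e=ik(t+(t1-t)*i/k,R.from_rotvec(rel*i/k)*M,q)
        t,M=t1,M1; print(w,q.round(2),"err",round(e,4),"rel",np.degrees(rel).round(1),k)
    return q
E
python3 - <<'E'
from sim import *
q=np.array(r.get_obs()["joints"])
for s in(1,-1):
    print("turn",s)
    q1=run([(420,-100,200,4,5,0),(450,60,220,-20,5,0),(460,140,200,-20,5,1,s),(480,143,150,-30,15,1),(480,143,120,-25,25,1),(462,143,60,-8,20,1),(462,143,30,-8,20,1),(486,140,30,-8,25,1),(587,124,30,-5.5,32,1)],q)
E
```

```text
turn 1
(420, -100, 200, 4, 5, 0) [-0.26  0.11  0.45  2.19 -0.11  0.78 -1.24] err 0.0 rel [-0.9 11.3  1.3] 8
(450, 60, 220, -20, 5, 0) [-0.56  0.12  0.34  2.12  0.    0.83 -2.15] err 0.0 rel [ -0.  -0. -24.] 8
(460, 140, 200, -20, 5, 1, 1) [-0.35  0.19 -0.09  2.08  0.1   0.81  0.73] err 0.0 rel [-14.7   5.4 179.3] 26
(480, 143, 150, -30, 15, 1) [-0.51  0.26  0.02  2.16  0.37  0.59  0.27] err 0.0 rel [ -4.2  -9.1 -10. ] 8
(480, 143, 120, -25, 25, 1) [-0.72  0.3   0.2   2.27  0.77  0.4  -0.09] err 0.0 rel [-4.6 -8.9  5. ] 8
(462, 143, 60, -8, 20, 1) [-0.54  0.38  0.08  2.34  0.88  0.18  0.11] err 0.0 rel [ 1.4  4.8 17. ] 8
(462, 143, 30, -8, 20, 1) [-0.45  0.45 -0.02  2.34  1.34  0.18 -0.34] err 0.0 rel [0. 0. 0.] 8
(486, 140, 30, -8, 25, 1) [-0.45  0.47 -0.02  2.33  1.78  0.22 -0.77] err 0.0 rel [-0.7 -5.   0. ] 8
(587, 124, 30, -5.5, 32, 1) [-0.29  0.56 -0.11  2.19  2.09  0.29 -0.92] err 0.0 rel [-0.8 -7.   2.5] 8
turn -1
(420, -100, 200, 4, 5, 0) [-0.26  0.11  0.45  2.19 -0.11  0.78 -1.24] err 0.0 rel [-0.9 11.3  1.3] 8
(450, 60, 220, -20, 5, 0) [-0.56  0.12  0.34  2.12  0.    0.83 -2.15] err 0.0 rel [ -0.  -0. -24.] 8
(460, 140, 200, -20, 5, 1, -1) [-1.02  0.59  1.45  2.4  -1.36  1.24 -2.95] err 0.7533 rel [  14.7   -5.4 -179.3] 26
(480, 143, 150, -30, 15, 1) [-0.97  0.66  1.45  2.4  -1.36  1.28 -2.95] err 0.835 rel [ -4.2  -9.1 -10. ] 8
(480, 143, 120, -25, 25, 1) [ 0.73  0.46 -0.85  2.38 -1.36  0.18 -2.95] err 0.706 rel [-4.6 -8.9  5. ] 8
(462, 143, 60, -8, 20, 1) [ 0.44  0.5  -0.6   2.37 -1.36  0.18 -2.95] err 0.5281 rel [ 1.4  4.8 17. ] 8
(462, 143, 30, -8, 20, 1) [ 0.39  0.57 -0.55  2.35 -1.36  0.18 -2.95] err 0.5116 rel [0. 0. 0.] 8
(486, 140, 30, -8, 25, 1) [ 0.38  0.57 -0.54  2.31 -1.36  0.18 -2.95] err 0.5163 rel [-0.7 -5.   0. ] 8
(587, 124, 30, -5.5, 32, 1) [ 0.3   0.63 -0.47  2.14 -1.36  0.18 -2.95] err 0.4898 rel [-0.8 -7.   2.5] 8
```

{"name": "send_rows", "arguments": {"deltas": [{"dx": -12,"dy": 0,"dz": 25,"rx": 0,"ry": 2,"rz": 0},{"dx": -20,"dy": 5,"dz": 60,"rx": 0,"ry": 4,"rz": 0},{"dx": -25,"dy": 15,"dz": 100,"rx": -0.3,"ry": 6,"rz": 0},{"dx": -30,"dy": 30,"dz": 140,"rx": -0.5,"ry": 8,"rz": 0},{"dx": -35,"dy": 50,"dz": 170,"rx": -0.7,"ry": 11,"rz": 0}]}}

```text
clock: 2.8
tcp_pos: [0.4289, -0.1196, 0.189]
orientation: [-3.109, -0.068, -0.136]
contact_force: [1.7, 2.4, -0.3]
grip_width: 0.0601
gripper_force: 0.0
```

{"name": "send_rows", "arguments": {"deltas": [{"dx": 2,"dy": 15,"dz": 2,"rx": 0,"ry": 0,"rz": 7},{"dx": 4,"dy": 30,"dz": 4,"rx": 0,"ry": 0,"rz": 14},{"dx": 6,"dy": 45,"dz": 6,"rx": 0,"ry": 0,"rz": 21},{"dx": 8,"dy": 60,"dz": 8,"rx": 0,"ry": 0,"rz": 28},{"dx": 10,"dy": 70,"dz": 10,"rx": 0,"ry": 0,"rz": 35}]}}

```text
clock: 3.22
tcp_pos: [0.4407, -0.0466, 0.1984]
orientation: [-2.913, -1.009, -0.121]
contact_force: [-0.4, 0.5, -0.5]
grip_width: 0.0597
gripper_force: 0.0
```

{"name": "send_rows", "arguments": {"deltas": [{"dx": 2,"dy": 15,"dz": 0,"rx": 0,"ry": 0,"rz": 7},{"dx": 4,"dy": 30,"dz": 0,"rx": 0,"ry": 0,"rz": 14},{"dx": 6,"dy": 45,"dz": 0,"rx": 0,"ry": 0,"rz": 21},{"dx": 8,"dy": 60,"dz": 0,"rx": 0,"ry": 0,"rz": 28},{"dx": 10,"dy": 70,"dz": 0,"rx": 0,"ry": 0,"rz": 35}]}}

```text
clock: 3.63
tcp_pos: [0.4508, 0.0232, 0.1983]
orientation: [-2.461, -1.827, -0.087]
contact_force: [-0.6, -0.6, 0.0]
grip_width: 0.0598
gripper_force: 0.0
```

{"name": "send_rows", "arguments": {"deltas": [{"dx": 2,"dy": 15,"dz": 0,"rx": 0,"ry": 0,"rz": 7},{"dx": 4,"dy": 30,"dz": 0,"rx": 0,"ry": 0,"rz": 14},{"dx": 6,"dy": 45,"dz": 0,"rx": 0,"ry": 0,"rz": 21},{"dx": 8,"dy": 60,"dz": 0,"rx": 0,"ry": 0,"rz": 28},{"dx": 10,"dy": 70,"dz": 0,"rx": 0,"ry": 0,"rz": 35}]}}

```text
clock: 4.05
tcp_pos: [0.461, 0.0932, 0.1984]
orientation: [-1.791, -2.474, -0.047]
contact_force: [0.3, -0.3, -0.9]
grip_width: 0.0599
gripper_force: 0.0
```

{"name": "send_rows", "arguments": {"deltas": [{"dx": 2,"dy": 10,"dz": 0,"rx": 0,"ry": 0,"rz": 7},{"dx": 4,"dy": 20,"dz": 0,"rx": 0,"ry": 0,"rz": 14},{"dx": 6,"dy": 30,"dz": 0,"rx": 0,"ry": 0,"rz": 21},{"dx": 8,"dy": 40,"dz": 0,"rx": 0,"ry": 0,"rz": 28},{"dx": 10,"dy": 45,"dz": 0,"rx": 0,"ry": 0,"rz": 35}]}}

```text
clock: 4.47
tcp_pos: [0.4711, 0.1381, 0.1985]
orientation: [-0.964, -2.895, -0.002]
contact_force: [-0.2, 0.1, -0.4]
grip_width: 0.06
gripper_force: 0.0
```

```bash
cat > go.py <<'E'
from sim import *
import h
def delta(w):
    o,M0=h.state(); M0=R.from_matrix(M0)
    M1=pose(*w[3:5])(w[5]); rel=np.degrees((M1*M0.inv()).as_rotvec()); d=np.array(w[:3])-np.array(o["tcp_pos"])*1000
    print("to",w,"d",d.round(1),"rot",rel.round(1),"rows>=",max(np.linalg.norm(d)/41.7,np.linalg.norm(rel)/7.16).round(1))
E
python3 - <<'E'
from go import *
w=(480,143,150,-30,15,1)
delta(w)
run([w,(480,143,120,-25,25,1),(462,143,60,-8,20,1),(462,143,30,-8,20,1),(486,140,30,-8,25,1),(587,124,30,-5.5,32,1)],np.array(r.get_obs()["joints"]))
E
```

```text
t 4.47 tcp [471.1 138.1 198.5] zdir [-0.085  0.03  -0.996] xdir [-0.797  0.598  0.086] F [-0.2  0.1 -0.4] w 60.0 q [-0.47  0.27  0.11  1.99 -0.11  0.96  0.63]
to (480, 143, 150, -30, 15, 1) d [  8.9   4.9 -48.5] rot [ -9.7 -17.5   7. ] rows>= 3.0
(480, 143, 150, -30, 15, 1) [-0.67  0.27  0.21  2.16  0.28  0.58  0.35] err 0.0 rel [-10.2 -17.3   7.1] 8
(480, 143, 120, -25, 25, 1) [-0.89  0.32  0.4   2.27  0.63  0.36  0.04] err 0.0 rel [-4.6 -8.9  5. ] 8
(462, 143, 60, -8, 20, 1) [-0.54  0.38  0.08  2.34  0.88  0.18  0.11] err 0.0 rel [ 1.4  4.8 17. ] 8
(462, 143, 30, -8, 20, 1) [-0.45  0.45 -0.02  2.34  1.34  0.18 -0.34] err 0.0 rel [0. 0. 0.] 8
(486, 140, 30, -8, 25, 1) [-0.45  0.47 -0.02  2.33  1.78  0.22 -0.77] err 0.0 rel [-0.7 -5.   0. ] 8
(587, 124, 30, -5.5, 32, 1) [-0.29  0.56 -0.11  2.19  2.09  0.29 -0.92] err 0.0 rel [-0.8 -7.   2.5] 8
```

{"name": "send_rows", "arguments": {"deltas": [{"dx": 3,"dy": 2,"dz": -16,"rx": -3.2,"ry": -5.8,"rz": 2.3},{"dx": 6,"dy": 4,"dz": -32,"rx": -6.4,"ry": -11.6,"rz": 4.6},{"dx": 9,"dy": 5,"dz": -48,"rx": -9.7,"ry": -17.5,"rz": 7},{"dx": 9,"dy": 5,"dz": -48,"rx": -9.7,"ry": -17.5,"rz": 7}]}}

```text
clock: 4.8
tcp_pos: [0.476, 0.1443, 0.1473]
orientation: [0.741, 2.789, -0.102]
contact_force: [-0.5, -0.6, -0.7]
grip_width: 0.06
gripper_force: 0.0
```

{"name": "send_rows", "arguments": {"deltas": [{"dx": 0,"dy": 0,"dz": -15,"rx": -2.3,"ry": -4.5,"rz": 2.5},{"dx": 0,"dy": 0,"dz": -30,"rx": -4.6,"ry": -8.9,"rz": 5},{"dx": 0,"dy": 0,"dz": -30,"rx": -4.6,"ry": -8.9,"rz": 5}]}}

```text
clock: 5.05
tcp_pos: [0.4787, 0.1421, 0.1184]
orientation: [0.593, 2.647, -0.132]
contact_force: [-0.4, -0.6, -0.5]
grip_width: 0.0596
gripper_force: 0.0
```

```bash
python3 - <<'E'
from go import *
delta((462,143,60,-8,20,1))
E
```

```text
t 5.05 tcp [478.7 142.1 118.4] zdir [ 0.382 -0.18  -0.906] xdir [-0.82   0.386 -0.423] F [-0.4 -0.6 -0.5] w 59.6 q [-0.94  0.3   0.32  2.31  0.74  0.43 -0.17]
to (462, 143, 60, -8, 20, 1) d [-16.7   0.9 -58.4] rot [ 1.4  4.8 17.2] rows>= 2.5
```

{"name": "send_rows", "arguments": {"deltas": [{"dx": -6,"dy": 0,"dz": -20,"rx": 0.5,"ry": 1.6,"rz": 5.7},{"dx": -12,"dy": 1,"dz": -40,"rx": 1,"ry": 3.2,"rz": 11.4},{"dx": -17,"dy": 1,"dz": -58,"rx": 1.4,"ry": 4.8,"rz": 17.2},{"dx": -17,"dy": 1,"dz": -58,"rx": 1.4,"ry": 4.8,"rz": 17.2}]}}

```text
clock: 5.38
tcp_pos: [0.4628, 0.1401, 0.0599]
orientation: [0.2, 2.789, -0.039]
contact_force: [1.0, -1.0, 0.2]
grip_width: 0.0597
gripper_force: 0.0
```

```bash
python3 - <<'E'
from go import *
delta((462,143,31,-8,20,1))
run([(462,143,31,-8,20,1),(486,140,31,-8,25,1),(587,124,31,-5.5,32,1)],np.array(r.get_obs()["joints"]))
E
```

```text
t 5.38 tcp [462.8 140.1  59.9] zdir [ 0.335 -0.051 -0.941] xdir [-0.931  0.134 -0.339] F [ 1.  -1.   0.2] w 59.7 q [-0.78  0.38  0.24  2.38  0.82  0.19  0.07]
to (462, 143, 31, -8, 20, 1) d [ -0.8   2.9 -28.9] rot [ 0.1 -0.2  0.3] rows>= 0.7
(462, 143, 31, -8, 20, 1) [-0.45  0.45 -0.02  2.34  1.32  0.18 -0.32] err 0.0 rel [ 1.9 -0.5  0.8] 8
(486, 140, 31, -8, 25, 1) [-0.45  0.47 -0.02  2.33  1.77  0.22 -0.76] err 0.0 rel [-0.7 -5.   0. ] 8
(587, 124, 31, -5.5, 32, 1) [-0.29  0.56 -0.1   2.19  2.08  0.28 -0.92] err 0.0 rel [-0.8 -7.   2.5] 8
```

{"name": "send_rows", "arguments": {"deltas": [{"dx": 0,"dy": 1,"dz": -8,"rx": 0,"ry": 0,"rz": 0},{"dx": -1,"dy": 2,"dz": -16,"rx": 0,"ry": 0,"rz": 0},{"dx": -1,"dy": 3,"dz": -24,"rx": 0,"ry": 0,"rz": 0.3},{"dx": -1,"dy": 3,"dz": -32,"rx": 0,"ry": 0,"rz": 0.3},{"dx": -1,"dy": 3,"dz": -32,"rx": 0,"ry": 0,"rz": 0.3}]}}

```text
clock: 5.8
tcp_pos: [0.4641, 0.1461, 0.0295]
orientation: [0.197, 2.783, -0.034]
contact_force: [1.1, 0.0, 0.1]
grip_width: 0.06
gripper_force: 0.0
```

```bash
python3 - <<'E'
from go import *
delta((486,140,30,-8,24,1))
d=h.grab("side"); h.blocks(d)
E
```

```text
t 5.8 tcp [464.1 146.1  29.5] zdir [ 0.341 -0.048 -0.939] xdir [-0.929  0.132 -0.345] F [1.1 0.  0.1] w 60.0 q [-0.69  0.46  0.13  2.38  1.32  0.18 -0.45]
to (486, 140, 30, -8, 24, 1) d [21.9 -6.1  0.5] rot [-0.6 -3.8  0.1] rows>= 0.5
 blk [209, 179, 29, 22, 430] [544.1 130.1] [104.   87.2] 81.5 zmed 0.0418
 blk [205, 211, 36, 29, 623] [515.  -29.5] [102.9  90. ] 87.4 zmed 0.0415
 blk [212, 241, 42, 37, 807] [ 518.9 -155.2] [ 90.8 101.3] 3.3 zmed 0.0412
```

{"name": "send_rows", "arguments": {"deltas": [{"dx": 10,"dy": -4,"dz": 0,"rx": -0.3,"ry": -1.5,"rz": 0},{"dx": 20,"dy": -6.5,"dz": 0,"rx": -0.6,"ry": -3,"rz": 0.2},{"dx": 29,"dy": -8,"dz": 0,"rx": -0.8,"ry": -4.5,"rz": 0.4},{"dx": 38,"dy": -9.5,"dz": 0.5,"rx": -1,"ry": -6,"rz": 0.6},{"dx": 46,"dy": -10.6,"dz": 1,"rx": -1,"ry": -7,"rz": 0.8}]}}

```text
clock: 6.27
tcp_pos: [0.5083, 0.1358, 0.0305]
orientation: [0.165, 2.663, -0.041]
contact_force: [-2.7, 0.7, -2.5]
grip_width: 0.06
gripper_force: 1.3
```

```bash
python3 - <<'E'
from go import *
delta((586.2,124.1,31,-5.5,33,1))
d=h.grab("side"); h.blocks(d)
E
```

```text
t 6.27 tcp [508.3 135.8  30.5] zdir [ 0.453 -0.057 -0.89 ] xdir [-0.883  0.11  -0.456] F [-2.7  0.7 -2.5] w 60.0 q [-0.57  0.49  0.02  2.36  1.87  0.29 -0.94]
to (586.2, 124.1, 31, -5.5, 33, 1) d [ 77.9 -11.7   0.5] rot [-0.6 -5.8  1.6] rows>= 1.9
 blk [215, 179, 25, 21, 333] [557.3 128.4] [103.9  74.5] 83.7 zmed 0.0417
 blk [206, 211, 35, 29, 604] [515.  -29.6] [103.   89.7] 87.0 zmed 0.0415
 blk [212, 242, 42, 36, 797] [ 518.8 -155.3] [ 90.8 101.3] 3.2 zmed 0.0412
```

{"name": "send_rows", "arguments": {"deltas": [{"dx": 11,"dy": -1.6,"dz": 0,"rx": -0.1,"ry": -1,"rz": 0.3},{"dx": 22,"dy": -3.3,"dz": 0,"rx": -0.2,"ry": -2,"rz": 0.6},{"dx": 33,"dy": -5,"dz": 0,"rx": -0.3,"ry": -3,"rz": 0.9},{"dx": 44,"dy": -6.6,"dz": 0,"rx": -0.4,"ry": -4,"rz": 1.2},{"dx": 55,"dy": -8.2,"dz": 0,"rx": -0.6,"ry": -5,"rz": 1.6}]}}

```text
clock: 6.73
tcp_pos: [0.563, 0.1271, 0.0302]
orientation: [0.123, 2.579, -0.04]
contact_force: [-1.9, -0.6, -1.6]
grip_width: 0.0596
gripper_force: 1.4
```

{"name": "send_rows", "arguments": {"deltas": [{"dx": 8,"dy": -1.2,"dz": 0,"rx": 0,"ry": 0,"rz": 0},{"dx": 15,"dy": -2.2,"dz": 0,"rx": 0,"ry": 0,"rz": 0},{"dx": 19,"dy": -2.8,"dz": 0,"rx": 0,"ry": 0,"rz": 0},{"dx": 21,"dy": -3,"dz": 0,"rx": 0,"ry": 0,"rz": 0}]}}

```text
clock: 7.07
tcp_pos: [0.5841, 0.1245, 0.03]
orientation: [0.123, 2.58, -0.039]
contact_force: [-6.4, 1.2, 3.2]
grip_width: 0.0597
gripper_force: 3.4
```

```bash
python3 - <<'E'
from go import *
delta((586.2,124.1,31,-5.5,33,1))
E
```

```text
t 7.07 tcp [584.1 124.5  30. ] zdir [ 0.528 -0.053 -0.848] xdir [-0.844  0.08  -0.53 ] F [-6.4  1.2  3.2] w 59.7 q [-0.45  0.56 -0.02  2.26  2.07  0.34 -1.01]
to (586.2, 124.1, 31, -5.5, 33, 1) d [ 2.1 -0.4  1. ] rot [ 0. -1. -0.] rows>= 0.1
```

{"name": "send_rows", "arguments": {"deltas": [{"dx": 1,"dy": -0.1,"dz": 0,"rx": 0,"ry": 0,"rz": 0},{"dx": 2,"dy": -0.2,"dz": 0,"rx": 0,"ry": 0,"rz": 0},{"dx": 3,"dy": -0.3,"dz": 0,"rx": 0,"ry": 0,"rz": 0},{"dx": 3,"dy": -0.3,"dz": 0,"rx": 0,"ry": 0,"rz": 0}]}}

```text
clock: 7.4
tcp_pos: [0.5858, 0.1244, 0.0297]
orientation: [0.121, 2.581, -0.038]
contact_force: [-6.3, 0.0, 5.3]
grip_width: 0.0599
gripper_force: 3.5
```

```bash
python3 - <<'E'
from go import *
delta((540,130.1,31,-5.5,30,1))
d=h.grab("scene"); h.blocks(d); 
cv=h.cv2; cv.imwrite("pics/s2.png",cv.resize(d["frame"][120:260,180:420],None,fx=3,fy=3,interpolation=cv.INTER_CUBIC))
run([(540,130.1,31,-5.5,28,1),(520,130,70,-5.5,28,1),(440,-20,70,-2.5,15,1),(440,-29,30,-2.5,15,1),(463,-30,30,-2.5,20,1),(573,-20,30,-5.5,32,1)],np.array(r.get_obs()["joints"]))
E
```

```text
t 7.4 tcp [585.8 124.4  29.7] zdir [ 0.527 -0.052 -0.848] xdir [-0.845  0.079 -0.529] F [-6.3  0.   5.3] w 59.9 q [-0.45  0.56 -0.01  2.26  2.07  0.33 -1.  ]
to (540, 130.1, 31, -5.5, 30, 1) d [-45.8   5.7   1.3] rot [ 0.3  1.9 -0.1] rows>= 1.1
 blk [265, 208, 31, 26, 310] [651.4 118. ] [99.3 66.5] 84.7 zmed 0.04
(540, 130.1, 31, -5.5, 28, 1) [-0.44  0.51  0.05  2.25  2.01  0.18 -0.9 ] err 0.0 rel [3.4 3.5 0.9] 8
(520, 130, 70, -5.5, 28, 1) [-0.44  0.41  0.03  2.29  1.63  0.18 -0.52] err 0.0 rel [0. 0. 0.] 8
(440, -20, 70, -2.5, 15, 1) [ 0.5   0.37 -0.62  2.39  0.89  0.28  0.63] err 0.0 rel [ 0.9 13.   3. ] 8
(440, -29, 30, -2.5, 15, 1) [ 0.37  0.45 -0.43  2.41  1.23  0.18  0.33] err 0.0 rel [0. 0. 0.] 8
(463, -30, 30, -2.5, 20, 1) [ 0.42  0.48 -0.49  2.39  1.75  0.2  -0.18] err 0.0 rel [-0.2 -5.  -0. ] 8
(573, -20, 30, -5.5, 32, 1) [ 0.49  0.65 -0.69  2.27  2.14  0.46 -0.58] err 0.0 rel [ -0.8 -12.   -3. ] 8
```

View pics/s2.png

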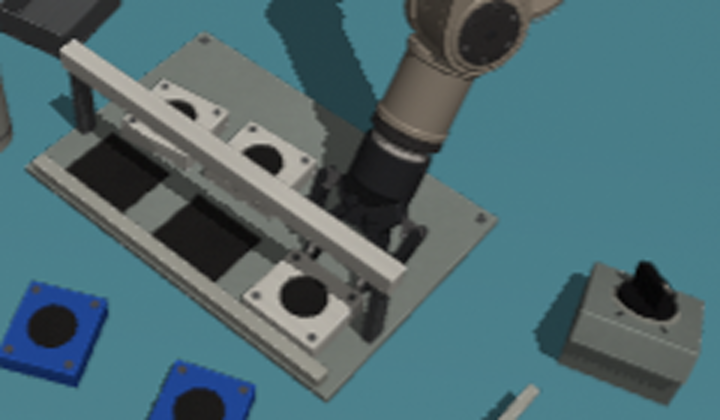

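A is under the bar and on the left pad, at about (303,300) in the crop. I'll press it a little further to make sure it is snug.

{"name": "send_rows", "arguments": {"deltas": [{"dx": 1.5,"dy": -0.1,"dz": 0,"rx": 0,"ry": 0,"rz": 0},{"dx": 3,"dy": -0.3,"dz": 0,"rx": 0,"ry": 0,"rz": 0},{"dx": 4,"dy": -0.4,"dz": 0,"rx": 0,"ry": 0,"rz": 0},{"dx": 4,"dy": -0.4,"dz": 0,"rx": 0,"ry": 0,"rz": 0}]}}

```text
clock: 7.78
tcp_pos: [0.588, 0.1244, 0.029]
orientation: [0.12, 2.584, -0.037]
contact_force: [-14.2, 1.0, 9.9]
grip_width: 0.06
gripper_force: 7.0
```

```bash
python3 - <<'E'
from go import *
delta((540,130.1,31,-5.5,28,1))
d=h.grab("scene"); h.blocks(d)
E
```

```text
t 7.78 tcp [588.  124.4  29. ] zdir [ 0.524 -0.051 -0.85 ] xdir [-0.846  0.078 -0.527] F [-14.2   1.    9.9] w 60.0 q [-0.45  0.56 -0.01  2.25  2.06  0.33 -1.  ]
to (540, 130.1, 31, -5.5, 28, 1) d [-48.    5.7   2. ] rot [ 0.5  3.8 -0.1] rows>= 1.2
 blk [264, 208, 32, 26, 323] [652.4 118. ] [99.2 68.6] 84.7 zmed 0.0404
```

{"name": "send_rows", "arguments": {"deltas": [{"dx": -12,"dy": 1.5,"dz": 0,"rx": 0,"ry": 1,"rz": 0},{"dx": -30,"dy": 3.5,"dz": 1,"rx": 0,"ry": 2,"rz": 0},{"dx": -48,"dy": 6,"dz": 2,"rx": 0.5,"ry": 4,"rz": 0},{"dx": -58,"dy": 6,"dz": 20,"rx": 0.5,"ry": 4,"rz": 0},{"dx": -68,"dy": 6,"dz": 41,"rx": 0.5,"ry": 4,"rz": 0}]}}

```text
clock: 8.25
tcp_pos: [0.5223, 0.1297, 0.0706]
orientation: [0.127, 2.651, -0.032]
contact_force: [0.8, -0.9, 0.4]
grip_width: 0.0599
gripper_force: 0.0
```

{"name": "send_rows", "arguments": {"deltas": [{"dx": -16,"dy": -30,"dz": 0,"rx": 0.2,"ry": 2.6,"rz": 0.6},{"dx": -32,"dy": -60,"dz": 0,"rx": 0.4,"ry": 5.2,"rz": 1.2},{"dx": -48,"dy": -92,"dz": 0,"rx": 0.5,"ry": 7.8,"rz": 1.8},{"dx": -64,"dy": -124,"dz": 0,"rx": 0.7,"ry": 10.4,"rz": 2.4},{"dx": -81,"dy": -156,"dz": 0,"rx": 0.9,"ry": 13,"rz": 3}]}}

```text
clock: 8.67
tcp_pos: [0.482, 0.0401, 0.0691]
orientation: [0.09, 2.803, -0.041]
contact_force: [0.5, -1.2, 0.0]
grip_width: 0.0603
gripper_force: 0.0
```

```bash
python3 - <<'E'
from go import *
delta((438,-26,30,-2.5,14,1))
run([(438,-26,30,-2.5,14,1),(458,-26,30,-2.5,20,1),(574,-20,30,-5.5,32,1)],np.array(r.get_obs()["joints"]))
d=h.grab("side"); h.blocks(d);d=h.grab("scene"); h.blocks(d)
E
```

```text
t 8.67 tcp [482.   40.1  69.1] zdir [ 0.329 -0.039 -0.943] xdir [-0.942  0.057 -0.331] F [ 0.5 -1.2  0. ] w 60.3 q [-0.18  0.34 -0.14  2.37  0.99  0.22  0.25]
to (438, -26, 30, -2.5, 14, 1) d [-44.  -66.1 -39.1] rot [1.3 5.3 1.3] rows>= 2.1
(438, -26, 30, -2.5, 14, 1) [ 0.34  0.44 -0.41  2.4   1.1   0.18  0.45] err 0.0 rel [3.1 5.  1.7] 8
(458, -26, 30, -2.5, 20, 1) [ 0.41  0.47 -0.5   2.4   1.77  0.21 -0.21] err 0.0 rel [-0.3 -6.  -0. ] 8
(574, -20, 30, -5.5, 32, 1) [ 0.48  0.65 -0.69  2.27  2.14  0.46 -0.58] err 0.0 rel [ -0.8 -12.   -3. ] 8
 blk [207, 211, 34, 29, 585] [515.1 -29.5] [102.2  89.8] 87.0 zmed 0.0415
 blk [212, 242, 42, 36, 782] [ 518.9 -155.3] [ 90.2 101.1] 3.2 zmed 0.0411
 blk [264, 208, 32, 26, 327] [652.4 118. ] [99.2 68.6] 84.7 zmed 0.0403
```

{"name": "send_rows", "arguments": {"deltas": [{"dx": -11,"dy": -16,"dz": 0,"rx": 0.3,"ry": 1.3,"rz": 0.3},{"dx": -22,"dy": -32,"dz": 0,"rx": 0.6,"ry": 2.6,"rz": 0.6},{"dx": -33,"dy": -48,"dz": 0,"rx": 1,"ry": 4,"rz": 1},{"dx": -44,"dy": -66,"dz": 0,"rx": 1.3,"ry": 5.3,"rz": 1.3},{"dx": -44,"dy": -66,"dz": 0,"rx": 1.3,"ry": 5.3,"rz": 1.3}]}}

```text
clock: 9.18
tcp_pos: [0.4364, -0.0302, 0.068]
orientation: [0.076, 2.899, -0.012]
contact_force: [-0.7, 0.3, -0.2]
grip_width: 0.0598
gripper_force: 0.0
```

```bash
python3 - <<'E'
from go import *
delta((438,-26,30,-2.5,14,1))
E
```

```text
t 9.18 tcp [436.4 -30.2  68. ] zdir [ 0.239 -0.015 -0.971] xdir [-0.97   0.051 -0.239] F [-0.7  0.3 -0.2] w 59.8 q [ 0.25  0.32 -0.4   2.39  0.68  0.27  0.77]
to (438, -26, 30, -2.5, 14, 1) d [  1.6   4.2 -38. ] rot [ 0.1 -0.2  0.5] rows>= 0.9
```

{"name": "send_rows", "arguments": {"deltas": [{"dx": 0,"dy": 2,"dz": -9,"rx": 0,"ry": 0,"rz": 0},{"dx": 1,"dy": 4,"dz": -18,"rx": 0,"ry": 0,"rz": 0},{"dx": 2,"dy": 4,"dz": -28,"rx": 0,"ry": 0,"rz": 0.5},{"dx": 2,"dy": 4,"dz": -39,"rx": 0,"ry": 0,"rz": 0.5},{"dx": 2,"dy": 4,"dz": -39,"rx": 0,"ry": 0,"rz": 0.5}]}}

```text
clock: 9.6
tcp_pos: [0.44, -0.02, 0.0281]
orientation: [0.048, 2.898, -0.006]
contact_force: [-0.7, 0.5, -1.4]
grip_width: 0.0601
gripper_force: 0.0
```

```bash
python3 - <<'E'
from go import *
delta((485,-24.5,30,-3.5,22,1))
E
```

```text
t 9.6 tcp [440.  -20.   28.1] zdir [ 0.241 -0.008 -0.971] xdir [-0.97   0.032 -0.241] F [-0.7  0.5 -1.4] w 60.1 q [ 0.12  0.42 -0.28  2.41  1.04  0.17  0.4 ]
to (485, -24.5, 30, -3.5, 22, 1) d [45.  -4.5  1.9] rot [-0.4 -8.1 -1.6] rows>= 1.1
```

{"name": "send_rows", "arguments": {"deltas": [{"dx": 5,"dy": -3,"dz": 0,"rx": 0,"ry": -1,"rz": -0.5},{"dx": 11,"dy": -6.5,"dz": 0,"rx": 0,"ry": -2.5,"rz": -0.6},{"dx": 21,"dy": -6,"dz": 1,"rx": -0.1,"ry": -4,"rz": -0.8},{"dx": 31,"dy": -5.5,"dz": 1.5,"rx": -0.2,"ry": -6,"rz": -1.2},{"dx": 40,"dy": -5,"dz": 2,"rx": -0.4,"ry": -8,"rz": -1.6}]}}

```text
clock: 10.02
tcp_pos: [0.4802, -0.0253, 0.0316]
orientation: [0.085, 2.755, -0.017]
contact_force: [-3.2, -1.5, -2.7]
grip_width: 0.0599
gripper_force: 1.1
```

```bash
python3 - <<'E'
from go import *
delta((574,-20,30,-5.5,32,1))
d=h.grab("side"); h.blocks(d)
E
```

```text
t 10.02 tcp [480.2 -25.3  31.6] zdir [ 0.375 -0.024 -0.927] xdir [-0.925  0.057 -0.376] F [-3.2 -1.5 -2.7] w 59.9 q [ 0.27  0.46 -0.45  2.41  1.86  0.27 -0.41]
to (574, -20, 30, -5.5, 32, 1) d [93.8  5.3 -1.6] rot [-0.8 -9.9 -1.9] rows>= 2.3
 blk [255, 176, 16, 21, 202] [669.1 115.2] [103.9  39.6] 83.9 zmed 0.0417
 blk [213, 211, 34, 28, 581] [535.5 -29.1] [103.4  88.6] 86.3 zmed 0.0416
 blk [212, 241, 42, 37, 806] [ 518.8 -155.3] [ 90.8 101.3] 3.2 zmed 0.041
```

{"name": "send_rows", "arguments": {"deltas": [{"dx": 10,"dy": 0.9,"dz": 0,"rx": -0.1,"ry": -1.3,"rz": 0},{"dx": 20,"dy": 1.8,"dz": 0,"rx": -0.2,"ry": -2.6,"rz": 0},{"dx": 30,"dy": 2.5,"dz": 0,"rx": -0.3,"ry": -4,"rz": -0.2},{"dx": 40,"dy": 3.2,"dz": 0,"rx": -0.4,"ry": -5.3,"rz": -0.4},{"dx": 50,"dy": 3.8,"dz": 0,"rx": -0.5,"ry": -6.6,"rz": -0.6}]}}

```text
clock: 10.48
tcp_pos: [0.529, -0.0222, 0.0307]
orientation: [0.096, 2.643, -0.027]
contact_force: [-2.6, -0.3, -2.3]
grip_width: 0.0601
gripper_force: 1.1
```

```bash
python3 - <<'E'
from go import *
delta((574,-20,30,-5.5,32,1))
d=h.grab("side"); h.blocks(d)
E
```

```text
t 10.48 tcp [529.  -22.2  30.7] zdir [ 0.475 -0.037 -0.879] xdir [-0.877  0.063 -0.477] F [-2.6 -0.3 -2.3] w 60.1 q [ 0.37  0.55 -0.59  2.36  2.08  0.42 -0.6 ]
to (574, -20, 30, -5.5, 32, 1) d [45.   2.2 -0.7] rot [-0.2 -3.5 -1.3] rows>= 1.1
 blk [255, 176, 16, 21, 202] [669.1 115.2] [103.9  39.6] 83.9 zmed 0.0418
 blk [230, 209, 17, 26, 277] [559.9 -25. ] [103.   40.2] 84.0 zmed 0.0413
 blk [213, 241, 41, 37, 798] [ 518.7 -155.4] [ 90.5 101.3] 2.9 zmed 0.0411
```

{"name": "send_rows", "arguments": {"deltas": [{"dx": 10,"dy": 0.8,"dz": 0,"rx": 0,"ry": -0.8,"rz": -0.3},{"dx": 20,"dy": 1.6,"dz": 0,"rx": 0,"ry": -1.6,"rz": -0.6},{"dx": 30,"dy": 2.2,"dz": 0,"rx": -0.1,"ry": -2.4,"rz": -0.9},{"dx": 38,"dy": 2.7,"dz": 0,"rx": -0.2,"ry": -3.2,"rz": -1.2},{"dx": 44,"dy": 3,"dz": 0,"rx": -0.2,"ry": -3.5,"rz": -1.4}]}}

```text
clock: 10.95
tcp_pos: [0.5741, -0.0191, 0.0309]
orientation: [0.126, 2.579, -0.036]
contact_force: [-7.9, -1.8, 3.9]
grip_width: 0.0599
gripper_force: 5.6
```

{"name": "send_rows", "arguments": {"deltas": [{"dx": 2,"dy": -0.2,"dz": 0,"rx": 0,"ry": 0,"rz": 0},{"dx": 4,"dy": -0.4,"dz": 0,"rx": 0,"ry": 0,"rz": 0},{"dx": 6,"dy": -0.6,"dz": 0,"rx": 0,"ry": 0,"rz": 0},{"dx": 6,"dy": -0.6,"dz": 0,"rx": 0,"ry": 0,"rz": 0}]}}

```text
clock: 11.28
tcp_pos: [0.5744, -0.019, 0.029]
orientation: [0.124, 2.587, -0.033]
contact_force: [-21.1, 0.9, 12.5]
grip_width: 0.0601
gripper_force: 10.5
```

```bash
python3 - <<'E'
from go import *
delta((574,-20,30,-5.5,32,1))
d=h.grab("scene"); h.blocks(d)
E
```

```text
t 11.28 tcp [574.4 -19.   29. ] zdir [ 0.522 -0.049 -0.852] xdir [-0.848  0.082 -0.524] F [-21.1   0.9  12.5] w 60.1 q [ 0.36  0.61 -0.6   2.3   2.12  0.48 -0.63]
to (574, -20, 30, -5.5, 32, 1) d [-0.4 -1.   1. ] rot [-0.1 -0.4 -0.1] rows>= 0.1
 blk [233, 185, 29, 24, 284] [639.2 -24.3] [101.1  67.8] 85.2 zmed 0.0401
 blk [264, 208, 32, 26, 329] [652.4 118. ] [99.2 68.6] 84.7 zmed 0.0401
```

{"name": "send_rows", "arguments": {"deltas": [{"dx": -12,"dy": 1,"dz": 0,"rx": 0,"ry": 1,"rz": 0},{"dx": -30,"dy": 2.5,"dz": 1,"rx": 0,"ry": 3,"rz": 0},{"dx": -48,"dy": 4,"dz": 3,"rx": 0,"ry": 5,"rz": 0},{"dx": -60,"dy": 4,"dz": 22,"rx": 0,"ry": 6,"rz": 0},{"dx": -72,"dy": 4,"dz": 42,"rx": 0,"ry": 6,"rz": 0}]}}

```text
clock: 11.75
tcp_pos: [0.5084, -0.0152, 0.0739]
orientation: [0.127, 2.683, -0.041]
contact_force: [0.5, -0.6, 0.1]
grip_width: 0.0602
gripper_force: 0.0
```

```bash
python3 - <<'E'
from go import *
w=(438,-155,70,3,13,1)
delta(w)
run([w,(438,-159,30,3,14,1),(463,-158,30,3,18,1),(560,-165,30,-5.5,30,1)],np.array(r.get_obs()["joints"]))
d=h.grab("scene"); h.blocks(d);d=h.grab("side"); h.blocks(d)
E
```

```text
t 11.75 tcp [508.4 -15.2  73.9] zdir [ 0.438 -0.049 -0.898] xdir [-0.894  0.083 -0.44 ] F [ 0.5 -0.6  0.1] w 60.2 q [ 0.23  0.38 -0.45  2.38  1.7   0.28 -0.32]
to (438, -155, 70, 3, 13, 1) d [ -70.4 -139.8   -3.9] rot [ 0.7 13.1  8.4] rows>= 3.8
(438, -155, 70, 3, 13, 1) [ 1.09  0.53 -0.96  2.31  0.91  0.44  1.05] err 0.0 rel [ 3.2 12.9  9. ] 8
(438, -159, 30, 3, 14, 1) [ 0.96  0.57 -0.77  2.33  1.09  0.31  0.9 ] err 0.0 rel [ 0.1 -1.   0. ] 8
(463, -158, 30, 3, 18, 1) [ 0.88  0.56 -0.68  2.32  1.2   0.21  0.8 ] err 0.0 rel [ 0.2 -4.  -0. ] 8
(560, -165, 30, -5.5, 30, 1) [ 0.91  0.72 -0.83  2.23  2.    0.37 -0.1 ] err 0.0 rel [ -0.3 -12.   -8.5] 8
 blk [233, 185, 30, 24, 285] [639.2 -24.2] [101.3  67.8] 85.2 zmed 0.0398
 blk [264, 208, 32, 26, 332] [652.4 118. ] [99.2 68.6] 84.7 zmed 0.0402
 blk [255, 176, 16, 21, 201] [669.1 115.4] [103.4  39.6] 83.9 zmed 0.0416
 blk [262, 205, 19, 24, 263] [654.9 -28.1] [101.4  39.9] 84.0 zmed 0.0417
 blk [212, 241, 42, 37, 796] [ 518.7 -155.4] [ 90.5 101.4] 2.9 zmed 0.0411
```

{"name": "send_rows", "arguments": {"deltas": [{"dx": -18,"dy": -20,"dz": 0,"rx": 0.1,"ry": 2,"rz": 1},{"dx": -36,"dy": -45,"dz": 0,"rx": 0.2,"ry": 5,"rz": 2.5},{"dx": -55,"dy": -70,"dz": 0,"rx": 0.4,"ry": 8,"rz": 4},{"dx": -70,"dy": -95,"dz": 0,"rx": 0.5,"ry": 11,"rz": 6},{"dx": -70,"dy": -120,"dz": 0,"rx": 0.7,"ry": 13,"rz": 8.4}]}}

```text
clock: 12.27
tcp_pos: [0.4666, -0.0832, 0.0713]
orientation: [0.035, 2.818, -0.063]
contact_force: [0.2, -0.1, 0.1]
grip_width: 0.0597
gripper_force: 0.0
```

```bash
python3 - <<'E'
from go import *
w=(438,-157,60,3,13,1)
delta(w)
run([w,(438,-159,30,3,14,1),(463,-158,30,3,18,1),(560,-165,30,-5.5,30,1)],np.array(r.get_obs()["joints"]))
E
```

```text
t 12.27 tcp [466.6 -83.2  71.3] zdir [ 0.316 -0.047 -0.948] xdir [-0.948  0.017 -0.317] F [ 0.2 -0.1  0.1] w 59.7 q [ 0.45  0.36 -0.5   2.36  1.03  0.25  0.57]
to (438, -157, 60, 3, 13, 1) d [-28.6 -73.8 -11.3] rot [2.2 5.5 4.7] rows>= 1.9
(438, -157, 60, 3, 13, 1) [ 0.98  0.5  -0.81  2.32  0.82  0.36  1.14] err 0.0 rel [3.9 5.3 5.1] 8
(438, -159, 30, 3, 14, 1) [ 0.87  0.53 -0.65  2.34  0.94  0.25  1.04] err 0.0 rel [ 0.1 -1.   0. ] 8
(463, -158, 30, 3, 18, 1) [ 0.84  0.54 -0.62  2.32  1.13  0.18  0.86] err 0.0 rel [ 0.2 -4.  -0. ] 8
(560, -165, 30, -5.5, 30, 1) [ 0.91  0.72 -0.83  2.23  2.    0.37 -0.1 ] err 0.0 rel [ -0.3 -12.   -8.5] 8
```

{"name": "send_rows", "arguments": {"deltas": [{"dx": -12,"dy": -16,"dz": 0,"rx": 0.5,"ry": 1.5,"rz": 1},{"dx": -22,"dy": -32,"dz": 0,"rx": 1,"ry": 3,"rz": 2},{"dx": -29,"dy": -50,"dz": 0,"rx": 1.6,"ry": 4.5,"rz": 3.5},{"dx": -29,"dy": -74,"dz": 0,"rx": 2.2,"ry": 5.5,"rz": 4.7},{"dx": -29,"dy": -74,"dz": -5,"rx": 2.2,"ry": 5.5,"rz": 4.7}]}}

```text
clock: 12.68
tcp_pos: [0.4374, -0.1655, 0.0665]
orientation: [-0.056, 2.912, 0.005]
contact_force: [0.2, -0.0, 0.1]
grip_width: 0.0599
gripper_force: 0.0
```

```bash
python3 - <<'E'
from go import *
delta((438,-160,30,3,13,1))
E
```

```text
t 12.68 tcp [ 437.4 -165.5   66.5] zdir [ 0.227  0.008 -0.974] xdir [-0.973 -0.038 -0.227] F [ 0.2 -0.   0.1] w 59.9 q [ 0.93  0.45 -0.76  2.29  0.7   0.38  1.22]
to (438, -160, 30, 3, 13, 1) d [  0.6   5.5 -36.5] rot [0.  0.1 0.8] rows>= 0.9
```

{"name": "send_rows", "arguments": {"deltas": [{"dx": 0,"dy": 2,"dz": -12,"rx": 0,"ry": 0,"rz": 0.4},{"dx": 0,"dy": 4,"dz": -25,"rx": 0,"ry": 0,"rz": 0.8},{"dx": 0,"dy": 5.5,"dz": -36,"rx": 0,"ry": 0,"rz": 0.8},{"dx": 0,"dy": 5.5,"dz": -37,"rx": 0,"ry": 0,"rz": 0.8}]}}

```text
clock: 13.02
tcp_pos: [0.4369, -0.1513, 0.0276]
orientation: [-0.094, 2.914, 0.013]
contact_force: [-0.1, 0.2, -0.1]
grip_width: 0.06
gripper_force: 0.0
```

```bash
python3 - <<'E'
from go import *
delta((485,-160,31,1,20,1))
E
```

```text
t 13.02 tcp [ 436.9 -151.3   27.6] zdir [ 0.224  0.016 -0.975] xdir [-0.972 -0.063 -0.224] F [-0.1  0.2 -0.1] w 60.0 q [ 0.76  0.5  -0.6   2.32  0.86  0.27  1.07]
to (485, -160, 31, 1, 20, 1) d [48.1 -8.7  3.4] rot [ 0.2 -7.  -2.7] rows>= 1.2
```

{"name": "send_rows", "arguments": {"deltas": [{"dx": 6,"dy": -4,"dz": 0,"rx": 0,"ry": -1,"rz": -0.3},{"dx": 14,"dy": -8,"dz": 1,"rx": 0,"ry": -2.5,"rz": -0.6},{"dx": 24,"dy": -8,"dz": 1.5,"rx": 0,"ry": -4,"rz": -1},{"dx": 35,"dy": -8.3,"dz": 2,"rx": 0.1,"ry": -5.5,"rz": -1.8},{"dx": 46,"dy": -8.7,"dz": 3,"rx": 0.2,"ry": -7,"rz": -2.7}]}}

```text
clock: 13.43
tcp_pos: [0.4829, -0.1609, 0.0322]
orientation: [-0.023, 2.791, 0.001]
contact_force: [-3.3, 0.1, -2.9]
grip_width: 0.06
gripper_force: 1.8
```

```bash
python3 - <<'E'
from go import *
delta((560,-165,30,-5.5,30,1))
d=h.grab("side"); h.blocks(d)
E
```

```text
t 13.43 tcp [ 482.9 -160.9   32.2] zdir [ 0.343  0.004 -0.939] xdir [-0.939 -0.016 -0.343] F [-3.3  0.1 -2.9] w 60.0 q [ 0.74  0.52 -0.56  2.3   1.29  0.18  0.61]
to (560, -165, 30, -5.5, 30, 1) d [77.1 -4.1 -2.2] rot [-0.3 -9.9 -6.4] rows>= 1.9
 blk [262, 205, 19, 24, 263] [655.3 -28.1] [101.4  40.7] 84.0 zmed 0.0417
 blk [220, 241, 34, 35, 612] [ 532.2 -157.2] [ 77.6 101. ] 1.1 zmed 0.041
```

{"name": "send_rows", "arguments": {"deltas": [{"dx": 10,"dy": -0.8,"dz": 0,"rx": 0,"ry": -1.5,"rz": -1},{"dx": 20,"dy": -1.6,"dz": 0,"rx": 0,"ry": -3,"rz": -2},{"dx": 30,"dy": -2.4,"dz": 0,"rx": -0.1,"ry": -4.5,"rz": -3},{"dx": 40,"dy": -3.2,"dz": 0,"rx": -0.2,"ry": -6,"rz": -4},{"dx": 50,"dy": -3.9,"dz": -1,"rx": -0.2,"ry": -7.5,"rz": -5}]}}

```text
clock: 13.9
tcp_pos: [0.5327, -0.1642, 0.0315]
orientation: [0.093, 2.658, -0.025]
contact_force: [-9.4, 1.4, 6.3]
grip_width: 0.0598
gripper_force: 4.9
```

```bash
python3 - <<'E'
from go import *
delta((560,-166.5,30,-5.5,30,1))
d=h.grab("side"); h.blocks(d)
E
```

```text
t 13.9 tcp [ 532.7 -164.2   31.5] zdir [ 0.462 -0.034 -0.886] xdir [-0.884  0.062 -0.463] F [-9.4  1.4  6.3] w 59.8 q [ 0.87  0.63 -0.76  2.28  1.93  0.33 -0.06]
to (560, -166.5, 30, -5.5, 30, 1) d [27.3 -2.3 -1.5] rot [-0.1 -2.4 -1.5] rows>= 0.7
 blk [262, 205, 19, 24, 264] [654.9 -28.1] [101.4  39.9] 84.0 zmed 0.0418
 blk [241, 243, 14, 31, 259] [ 554.8 -162.9] [100.1  24.8] 84.3 zmed 0.0411
```

{"name": "send_rows", "arguments": {"deltas": [{"dx": 4,"dy": -0.4,"dz": 0,"rx": 0,"ry": -0.5,"rz": -0.4},{"dx": 8,"dy": -0.8,"dz": 0,"rx": 0,"ry": -1,"rz": -0.8}]}}

```text
clock: 14.12
tcp_pos: [0.5398, -0.165, 0.0309]
orientation: [0.111, 2.643, -0.027]
contact_force: [-7.7, 1.3, 3.2]
grip_width: 0.0598
gripper_force: 3.4
```

```bash
python3 - <<'E'
from go import *
delta((560,-166.5,30,-5.5,30,1))
d=h.grab("side"); h.blocks(d); d=h.grab("scene"); h.blocks(d)
cv=h.cv2; cv.imwrite("pics/s3.png",cv.resize(d["frame"][120:260,180:420],None,fx=3,fy=3,interpolation=cv.INTER_CUBIC))
E
```

```text
t 14.12 tcp [ 539.8 -165.    30.9] zdir [ 0.475 -0.039 -0.879] xdir [-0.876  0.074 -0.476] F [-7.7  1.3  3.2] w 59.8 q [ 0.88  0.65 -0.79  2.27  1.96  0.36 -0.09]
to (560, -166.5, 30, -5.5, 30, 1) d [20.2 -1.5 -0.9] rot [-0.2 -1.5 -0.7] rows>= 0.5
 blk [255, 176, 16, 21, 204] [669.8 115.3] [103.4  40.9] 83.9 zmed 0.0418
 blk [262, 205, 19, 24, 256] [654.9 -28.1] [101.4  39.9] 84.0 zmed 0.0417
 blk [271, 240, 13, 30, 251] [ 631.4 -170.5] [97.6 28.1] 76.0 zmed 0.0412
 blk [233, 185, 30, 24, 283] [639.2 -24.2] [101.3  67.8] 85.2 zmed 0.0402
 blk [264, 208, 32, 26, 327] [652.4 118. ] [99.2 68.6] 84.7 zmed 0.0402
```

View pics/s3.png

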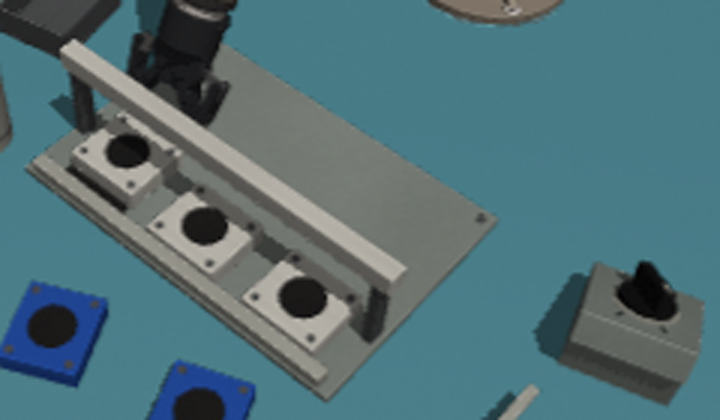

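A and B are in place. C is squared up and about 15–20 mm short of the rail, with nothing in the way, so I'll keep pushing.

{"name": "send_rows", "arguments": {"deltas": [{"dx": 6,"dy": -0.5,"dz": 0,"rx": 0,"ry": -0.5,"rz": -0.2},{"dx": 12,"dy": -1,"dz": 0,"rx": -0.1,"ry": -1,"rz": -0.4},{"dx": 17,"dy": -1.4,"dz": 0,"rx": -0.2,"ry": -1.5,"rz": -0.7},{"dx": 20,"dy": -1.6,"dz": 0,"rx": -0.2,"ry": -1.5,"rz": -0.7},{"dx": 22,"dy": -1.8,"dz": 0,"rx": -0.2,"ry": -1.5,"rz": -0.7}]}}

```text
clock: 14.63
tcp_pos: [0.5602, -0.1669, 0.0301]
orientation: [0.127, 2.618, -0.035]
contact_force: [-26.1, -0.2, 19.6]
grip_width: 0.0601
gripper_force: 13.1
```

{"name": "send_rows", "arguments": {"deltas": [{"dx": 1.5,"dy": -0.1,"dz": 0,"rx": 0,"ry": 0,"rz": 0},{"dx": 3,"dy": -0.3,"dz": 0,"rx": 0,"ry": 0,"rz": 0},{"dx": 4,"dy": -0.4,"dz": 0,"rx": 0,"ry": 0,"rz": 0},{"dx": 4,"dy": -0.4,"dz": 0,"rx": 0,"ry": 0,"rz": 0}]}}

```text
clock: 14.97
tcp_pos: [0.5604, -0.1667, 0.0287]
orientation: [0.127, 2.623, -0.035]
contact_force: [-30.9, 1.2, 19.5]
grip_width: 0.0602
gripper_force: 15.4
```

```bash
python3 - <<'E'
from go import *
delta((560,-166.5,30,-5.5,30,1))
for n in("side","scene"): h.blocks(h.grab(n))
E
```

```text
t 14.97 tcp [ 560.4 -166.7   28.7] zdir [ 0.491 -0.049 -0.87 ] xdir [-0.866  0.084 -0.493] F [-30.9   1.2  19.5] w 60.2 q [ 0.87  0.68 -0.79  2.24  1.98  0.39 -0.11]
to (560, -166.5, 30, -5.5, 30, 1) d [-0.4  0.2  1.3] rot [ 0.  -0.5  0. ] rows>= 0.1
 blk [262, 205, 19, 24, 264] [654.9 -28.1] [101.4  39.9] 84.0 zmed 0.0417
 blk [270, 239, 23, 32, 391] [ 637.2 -171.7] [101.4  50.9] 82.0 zmed 0.0411
 blk [204, 164, 28, 22, 248] [ 625.7 -167.8] [101.5  68. ] 84.9 zmed 0.0402
 blk [233, 185, 30, 24, 276] [639.2 -24.5] [100.7  67.4] 84.9 zmed 0.04
 blk [264, 208, 32, 26, 323] [652.4 118. ] [99.2 68.6] 84.7 zmed 0.04
```

C is pressed to the rail with 31 N, and the lateral errors are within about 2 mm. Next I'll retreat and swing over to the control box.

{"name": "send_rows", "arguments": {"deltas": [{"dx": -10,"dy": 1,"dz": 1,"rx": 0,"ry": 1,"rz": 0},{"dx": -30,"dy": 3,"dz": 2,"rx": 0,"ry": 3,"rz": 0},{"dx": -55,"dy": 5,"dz": 6,"rx": 0,"ry": 5,"rz": 0},{"dx": -75,"dy": 8,"dz": 40,"rx": 0,"ry": 8,"rz": 0},{"dx": -85,"dy": 10,"dz": 78,"rx": 0,"ry": 12,"rz": 0}]}}

```text
clock: 15.48
tcp_pos: [0.4982, -0.1679, 0.054]
orientation: [0.128, 2.756, -0.076]
contact_force: [-0.6, -0.8, -0.2]
grip_width: 0.0596
gripper_force: 0.0
```

{"name": "send_rows", "arguments": {"deltas": [{"dx": -5,"dy": 15,"dz": 30,"rx": 0,"ry": 4,"rz": 0},{"dx": -10,"dy": 40,"dz": 60,"rx": 0,"ry": 8,"rz": 0},{"dx": -15,"dy": 70,"dz": 85,"rx": 0,"ry": 12,"rz": 0},{"dx": -20,"dy": 105,"dz": 105,"rx": 0,"ry": 13,"rz": 0},{"dx": -20,"dy": 140,"dz": 120,"rx": 0,"ry": 13,"rz": 0}]}}

```text
clock: 15.9
tcp_pos: [0.4887, -0.0803, 0.1434]
orientation: [0.131, 2.982, -0.089]
contact_force: [2.1, 0.8, 1.1]
grip_width: 0.0601
gripper_force: 0.0
```

```bash
python3 - <<'E'
from go import *
delta((400,330,250,0,0,1))
for n in("side","wrist"): 
    d=h.grab(n); print(n); h.blocks(d); h.bedline(d)
h.cv2.imwrite("pics/w4.png",d["frame"])
E
```

```text
t 15.9 tcp [488.7 -80.3 143.4] zdir [ 0.152 -0.066 -0.986] xdir [-0.984  0.082 -0.157] F [2.1 0.8 1.1] w 60.1 q [ 0.8   0.39 -0.94  2.14  0.63  0.71  0.93]
to (400, 330, 250, 0, 0, 1) d [-88.7 410.3 106.6] rot [3.4 8.9 5. ] rows>= 10.4
side
 blk [262, 204, 19, 25, 264] [654.9 -28.1] [101.5  39.7] 84.2 zmed 0.0415
 blk [270, 239, 23, 32, 398] [ 637.2 -171.7] [101.4  50.9] 82.0 zmed 0.0412
wrist
 blk [134, 264, 29, 26, 471] [ 608.  -200.2] [32.5 38.4] 87.3 zmed 0.0406
 blk [192, 269, 37, 43, 1118] [ 629.8 -139.7] [43.2 67.2] 84.9 zmed 0.0406
 blk [267, 271, 55, 46, 1327] [638.7 -42.8] [62.5 68.3] 84.1 zmed 0.0407
 blk [404, 275, 34, 22, 416] [631.8  86.8] [32.  30.4] 83.3 zmed 0.0407
 blk [434, 276, 62, 44, 1047] [655.6 141.3] [53.5 69.3] 84.1 zmed 0.0407
```

View pics/w4.png

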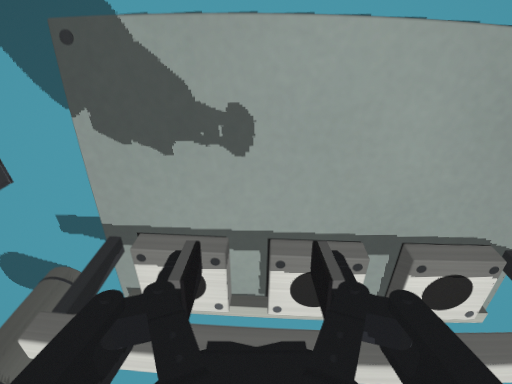

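All three blocks stand in an even row, at about (182,275), (317,275) and (452,280), with their front edges in line under the bar. Now the selector.

{"name": "send_rows", "arguments": {"deltas": [{"dx": -8,"dy": 30,"dz": 20,"rx": 0.4,"ry": 1.2,"rz": 0.5},{"dx": -16,"dy": 65,"dz": 40,"rx": 0.8,"ry": 2.4,"rz": 1},{"dx": -24,"dy": 100,"dz": 60,"rx": 1.2,"ry": 3.6,"rz": 1.5},{"dx": -32,"dy": 135,"dz": 75,"rx": 1.6,"ry": 4.8,"rz": 2},{"dx": -40,"dy": 170,"dz": 85,"rx": 2,"ry": 6,"rz": 2.5}]}}

```text
clock: 16.42
tcp_pos: [0.4462, 0.0912, 0.2276]
orientation: [0.063, 3.086, -0.045]
contact_force: [0.8, -0.4, -0.2]
grip_width: 0.0599
gripper_force: 0.0
```

{"name": "send_rows", "arguments": {"deltas": [{"dx": -10,"dy": 36,"dz": 5,"rx": 0.3,"ry": 0.6,"rz": 0.5},{"dx": -20,"dy": 72,"dz": 10,"rx": 0.6,"ry": 1.2,"rz": 1},{"dx": -30,"dy": 108,"dz": 15,"rx": 0.8,"ry": 1.8,"rz": 1.5},{"dx": -40,"dy": 144,"dz": 20,"rx": 1,"ry": 2.4,"rz": 2},{"dx": -50,"dy": 180,"dz": 20,"rx": 1.4,"ry": 2.9,"rz": 2.5}]}}

```text
clock: 16.83
tcp_pos: [0.3957, 0.2716, 0.2467]
orientation: [-0.005, 3.138, -0.005]
contact_force: [1.1, 0.5, -0.4]
grip_width: 0.0601
gripper_force: 0.0
```

{"name": "send_rows", "arguments": {"deltas": [{"dx": 0,"dy": 30,"dz": 0,"rx": 0,"ry": 0,"rz": 0},{"dx": 0,"dy": 60,"dz": 0,"rx": 0,"ry": 0,"rz": 0},{"dx": 0,"dy": 60,"dz": 0,"rx": 0,"ry": 0,"rz": 0}]}}

```text
clock: 17.08
tcp_pos: [0.3939, 0.3361, 0.2466]
orientation: [-0.016, 3.14, 0.003]
contact_force: [0.1, 0.0, 0.4]
grip_width: 0.0599
gripper_force: 0.0
```

```bash
python3 - <<'E'
from go import *
h.state()
d=h.grab("wrist"); h.cv2.imwrite("pics/w5.png",d["frame"])
import pickle; pickle.dump(d,open("w5.pkl","wb"))
E
```

```text
t 17.08 tcp [393.9 336.1 246.6] zdir [ 0.002  0.002 -1.   ] xdir [-1.    -0.01  -0.002] F [0.1 0.  0.4] w 59.9 q [ 0.08  0.42 -1.13  1.87  0.43  1.12  0.36]
```

View pics/w5.png

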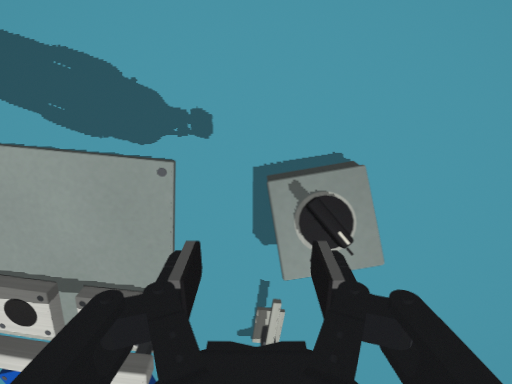

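The selector is at about (327,221). Its bar runs from (310,203) to its white-line end at (347,240), on the sloping panel.

```bash
python3 - <<'E'
import pickle
from h import *
d=pickle.load(open("w5.pkl","rb")); C=cloud(d)*1000; f=d["frame"]; hsv=cv2.cvtColor(f,cv2.COLOR_BGR2HSV)
box=np.zeros(f.shape[:2],bool); box[165:280,265:385]=True
pan=box&(hsv[...,1]<70)&(hsv[...,2]>90)&(C[...,2]>35)&(C[...,2]<110)
p=C[pan]; 
for _ in range(4):
    c=p.mean(0); n=np.linalg.svd(p-c,full_matrices=False)[2][2]; n*=np.sign(n[2]); p=p[np.abs((p-c)@n)<2]
print("panel n",n.round(3),"tilt",np.degrees(np.arccos(n[2])).round(1),"dir",np.degrees(np.arctan2(n[1],n[0])).round(1),"c",c.round(1),len(p))
H=(C-c)@n
# basis in panel
ex=np.array([-n[0],-n[1],0]);ex/=np.linalg.norm(ex);ex=ex-n*(ex@n);ex/=np.linalg.norm(ex);ey=np.cross(n,ex)
pp=np.c_[(p-c)@ex,(p-c)@ey]; rc=cv2.minAreaRect(pp.astype(np.float32)); pc=c+rc[0][0]*ex+rc[0][1]*ey; print("panel rect",rc,"centre",pc.round(1))
lo=(H>6)&(H<14)&box; hi=(H>28)&(H<42)&box
for nm,m in(("disc",lo),("bar",hi)):
    q=C[m]; print(nm,len(q),"H med",np.median(H[m]).round(1),"mean",q.mean(0).round(1))
    u=np.c_[(q-c)@ex,(q-c)@ey].astype(np.float32); rr=cv2.minAreaRect(u); b=cv2.minEnclosingCircle(u)
    foot=c+rr[0][0]*ex+rr[0][1]*ey; print("  rect",np.round(rr[0],1),np.round(rr[1],1),round(rr[2],1),"foot",foot.round(1),"circ",np.round(b[0],1),round(b[1],1), "cfoot",(c+b[0][0]*ex+b[0][1]*ey).round(1))
    if nm=="bar":
        v=cv2.boxPoints(rr); e=[v[1]-v[0],v[2]-v[1]]; e=max(e,key=np.linalg.norm); e/=np.linalg.norm(e); D=e[0]*ex+e[1]*ey; print("  dir",D.round(3), "world heading",np.degrees(np.arctan2(D[1],D[0])).round(1))
w=box&(hsv[...,2]>200)&(hsv[...,1]<60)&(H>15); print("white",C[w].mean(0).round(1) if w.any() else None,w.sum())
E
```

```text
panel n [-0.415 -0.079  0.906] tilt 25.0 dir -169.3 c [451.1 419.3  69.2] 6484
panel rect ((3.8138198852539062, -0.47097015380859375), (118.5445327758789, 118.45581817626953), 89.8877182006836) centre [454.6 419.4  70.8]
disc 1335 H med 10.0 mean [449.1 418.7  79.3]
  rect [2.5 0.5] [61.7 57.7] 66.0 foot [453.2 420.2  70.2] circ [3.7 0.1] 31.3 cfoot [454.4 420.   70.7]
bar 860 H med 35.7 mean [439.9 416.9 103. ]
  rect [3.7 0.3] [61.8 15.6] 31.0 foot [454.4 420.2  70.8] circ [ 4.3 -0.5] 30.9 cfoot [455.  419.5  71. ]
  dir [0.668 0.65  0.362] world heading 44.2
white [453.4 430.  111.5] 21
```

```bash
cat > sel.py <<'E'
from go import *
n=np.array([-.415,-.079,.906]);n/=np.linalg.norm(n); foot=np.array([454.5,419.9,70.8]); D=np.array([.668,.65,.362]);D-=n*(D@n);D/=np.linalg.norm(D)
def target(hh,ang):
    X=R.from_rotvec(-np.radians(ang)*n).apply(-D); Z=-n; return foot+hh*n,R.from_matrix(np.c_[X,np.cross(Z,X),Z])
def dl(hh,ang):
    o,M0=h.state(); t,M=target(hh,ang); v=(M*R.from_matrix(M0).inv()).as_rotvec(degrees=True); print("to",hh,ang,"d",(t-np.array(o["tcp_pos"])*1000).round(1),"rot",v.round(1),np.linalg.norm(v).round(1))
def chain(L):
    q=np.array(r.get_obs()["joints"]); t0,M0=fk(q,P,SG)
    for a in L:
        t,M=target(*a); v=(M*M0.inv()).as_rotvec()
        for i in range(1,9): q,e=ik(t0+(t/1000-t0)*i/8,R.from_rotvec(v*i/8)*M0,q)
        t0,M0=t/1000,M; print(a,q.round(2),round(e,4))
E
python3 - <<'E'
from sel import *
dl(110,0)
chain([(110,0),(25,0),(25,20),(25,40),(25,60),(110,60)])
E
```

```text
t 17.13 tcp [394.4 333.2 246. ] zdir [ 0.001 -0.001 -1.   ] xdir [-1.    -0.009 -0.001] F [ 0.7 -0.7 -1.4] w 60.0 q [ 0.08  0.42 -1.13  1.87  0.43  1.12  0.37]
to 110 0 d [ 14.5  78.  -75.5] rot [ -4.3 -25.1  40.5] 47.9
(110, 0) [-0.23  0.48 -1.    2.08  1.12  0.82  0.36] 0.0
(25, 0) [-0.31  0.63 -0.87  2.07  1.34  0.77  0.22] 0.0
(25, 20) [-0.33  0.61 -0.83  2.07  1.32  0.74 -0.12] 0.0
(25, 40) [-0.36  0.6  -0.79  2.07  1.3   0.72 -0.46] 0.0
(25, 60) [-0.39  0.58 -0.75  2.07  1.28  0.69 -0.8 ] 0.0
(110, 60) [-0.31  0.43 -0.88  2.08  1.06  0.75 -0.64] 0.0
```

{"name": "send_rows", "arguments": {"deltas": [{"dx": 2,"dy": 11,"dz": -8,"rx": -0.6,"ry": -3.6,"rz": 5.8},{"dx": 4,"dy": 22,"dz": -16,"rx": -1.2,"ry": -7.2,"rz": 11.6},{"dx": 6,"dy": 33,"dz": -24,"rx": -1.8,"ry": -10.8,"rz": 17.4},{"dx": 8,"dy": 44,"dz": -32,"rx": -2.4,"ry": -14.3,"rz": 23.1},{"dx": 10,"dy": 55,"dz": -40,"rx": -3,"ry": -17.9,"rz": 28.9}]}}

```text
clock: 17.55
tcp_pos: [0.4063, 0.3841, 0.2054]
orientation: [-0.719, 2.732, -0.082]
contact_force: [1.1, -0.4, -0.5]
grip_width: 0.06
gripper_force: 0.0
```

```bash
python3 -c "
from sel import *
dl(110,0)"
```

```text
t 17.55 tcp [406.3 384.1 205.4] zdir [ 0.314  0.024 -0.949] xdir [-0.825 -0.489 -0.285] F [ 1.1 -0.4 -0.5] w 60.0 q [-0.12  0.43 -1.09  2.    0.85  0.95  0.42]
to 110 0 d [  2.6  27.1 -35. ] rot [-1.3 -6.9 11.8] 13.7
```

{"name": "send_rows", "arguments": {"deltas": [{"dx": 1,"dy": 13,"dz": -17,"rx": -0.6,"ry": -3.4,"rz": 5.9},{"dx": 2.6,"dy": 27,"dz": -35,"rx": -1.3,"ry": -6.9,"rz": 11.8},{"dx": 2.6,"dy": 27,"dz": -35,"rx": -1.3,"ry": -6.9,"rz": 11.8},{"dx": 2.6,"dy": 27,"dz": -35,"rx": -1.3,"ry": -6.9,"rz": 11.8}]}}

```text
clock: 17.88
tcp_pos: [0.4076, 0.4099, 0.1696]
orientation: [-0.96, 2.541, -0.108]
contact_force: [0.6, -0.1, 0.7]
grip_width: 0.0598
gripper_force: 0.0
```

```bash
python3 -c "
from sel import *
dl(110,0); dl(26,0)"
```

```text
t 17.88 tcp [407.6 409.9 169.6] zdir [ 0.411  0.074 -0.909] xdir [-0.673 -0.647 -0.357] F [ 0.6 -0.1  0.7] w 59.8 q [-0.24  0.48 -1.03  2.07  1.09  0.89  0.36]
to 110 0 d [1.2 1.3 0.9] rot [ 0.2 -0.3  0.3] 0.5
t 17.88 tcp [407.6 409.9 169.6] zdir [ 0.411  0.074 -0.909] xdir [-0.673 -0.647 -0.357] F [ 0.6 -0.1  0.7] w 59.8 q [-0.24  0.48 -1.03  2.07  1.09  0.89  0.36]
to 26 0 d [ 36.1   8.  -75.3] rot [ 0.2 -0.3  0.3] 0.5
```

{"name": "send_rows", "arguments": {"deltas": [{"dx": 10,"dy": 2,"dz": -20,"rx": 0,"ry": 0,"rz": 0},{"dx": 20,"dy": 4.5,"dz": -40,"rx": 0,"ry": -0.1,"rz": 0.1},{"dx": 29,"dy": 6.5,"dz": -60,"rx": 0.1,"ry": -0.2,"rz": 0.2},{"dx": 36,"dy": 8,"dz": -75,"rx": 0.2,"ry": -0.3,"rz": 0.3},{"dx": 36,"dy": 8,"dz": -75,"rx": 0.2,"ry": -0.3,"rz": 0.3}], "jaw": 50}}

```text
clock: 18.3
tcp_pos: [0.4467, 0.4162, 0.0936]
orientation: [-0.956, 2.536, -0.106]
contact_force: [-0.7, 0.1, -0.1]
grip_width: 0.05
gripper_force: 0.0
```

```bash
python3 -c "
from sel import *
dl(25,0)"
```

```text
t 18.3 tcp [446.7 416.2  93.6] zdir [ 0.416  0.077 -0.906] xdir [-0.672 -0.645 -0.363] F [-0.7  0.1 -0.1] w 50.0 q [-0.31  0.63 -0.9   2.06  1.3   0.84  0.24]
to 25 0 d [-2.6  1.7 -0.2] rot [-0.  -0.   0.4] 0.4
```

Correct the 3 mm offset, then close.

{"name": "send_rows", "arguments": {"deltas": [{"dx": -2.6,"dy": 1.7,"dz": 0,"rx": 0,"ry": 0,"rz": 0},{"dx": -2.6,"dy": 1.7,"dz": 0,"rx": 0,"ry": 0,"rz": 0}]}}

```text
clock: 18.47
tcp_pos: [0.4415, 0.4214, 0.097]
orientation: [-0.961, 2.53, -0.1]
contact_force: [0.6, 0.3, 0.3]
grip_width: 0.0502
gripper_force: 0.0
```

{"name": "send_rows", "arguments": {"deltas": [{"dx": 0,"dy": 0,"dz": 0,"rx": 0,"ry": 0,"rz": 0},{"dx": 0,"dy": 0,"dz": 0,"rx": 0,"ry": 0,"rz": 0},{"dx": 0,"dy": 0,"dz": 0,"rx": 0,"ry": 0,"rz": 0},{"dx": 0,"dy": 0,"dz": 0,"rx": 0,"ry": 0,"rz": 0},{"dx": 0,"dy": 0,"dz": 0,"rx": 0,"ry": 0,"rz": 0}], "jaw": 5, "newtons": 40}}

```text
clock: 18.88
tcp_pos: [0.444, 0.4182, 0.0971]
orientation: [-0.957, 2.528, -0.111]
contact_force: [-0.5, -10.2, 12.9]
grip_width: 0.0145
gripper_force: 39.0
```

{"name": "send_rows", "arguments": {"deltas": [{"dx": -1,"dy": 0,"dz": 2,"rx": 1.2,"ry": 0.2,"rz": -2.7},{"dx": -1,"dy": 0,"dz": 2,"rx": 3.3,"ry": 0.6,"rz": -7.2},{"dx": -1,"dy": 0,"dz": 2,"rx": 5.4,"ry": 1,"rz": -11.8},{"dx": -1,"dy": 0,"dz": 2,"rx": 7.5,"ry": 1.4,"rz": -16.3},{"dx": -1,"dy": 0,"dz": 2,"rx": 9.5,"ry": 1.8,"rz": -20.8}]}}

```text
clock: 19.3
tcp_pos: [0.4445, 0.4171, 0.0974]
orientation: [-0.427, 2.664, 0.008]
contact_force: [11.2, -4.5, -5.4]
grip_width: 0.014
gripper_force: 43.7
```

```bash
python3 -c "
from sel import *
dl(27,23);dl(27,60)"
```

```text
t 19.3 tcp [444.5 417.1  97.4] zdir [ 0.423  0.073 -0.903] xdir [-0.856 -0.296 -0.424] F [11.2 -4.5 -5.4] w 14.0 q [-0.33  0.61 -0.88  2.06  1.29  0.83 -0.17]
to 27 23 d [-1.3  0.7 -2.1] rot [0.1 0.4 0.5] 0.7
t 19.3 tcp [444.5 417.1  97.4] zdir [ 0.423  0.073 -0.903] xdir [-0.856 -0.296 -0.424] F [11.2 -4.5 -5.4] w 14.0 q [-0.33  0.61 -0.88  2.06  1.29  0.83 -0.17]
to 27 60 d [-1.3  0.7 -2.1] rot [ 15.6   3.2 -33. ] 36.6
```

{"name": "send_rows", "arguments": {"deltas": [{"dx": -0.3,"dy": 0.2,"dz": -0.3,"rx": 2.7,"ry": 0.6,"rz": -5.8},{"dx": -0.6,"dy": 0.4,"dz": -0.6,"rx": 5.5,"ry": 1.1,"rz": -11.6},{"dx": -0.8,"dy": 0.5,"dz": -0.8,"rx": 8.2,"ry": 1.7,"rz": -17.4},{"dx": -1,"dy": 0.6,"dz": -1,"rx": 11,"ry": 2.3,"rz": -23.2},{"dx": -1,"dy": 0.7,"dz": -1,"rx": 13.7,"ry": 2.8,"rz": -29}]}}

```text
clock: 19.72
tcp_pos: [0.4446, 0.4153, 0.0972]
orientation: [0.334, 2.69, 0.179]
contact_force: [7.1, -14.6, 9.1]
grip_width: 0.0138
gripper_force: 45.7
```

```bash
python3 -c "
from sel import *
dl(27,60); print(r.get_obs()['moment'])"
```

```text
t 19.72 tcp [444.6 415.3  97.2] zdir [ 0.424  0.074 -0.903] xdir [-0.882  0.26  -0.393] F [  7.1 -14.6   9.1] w 13.8 q [-0.36  0.59 -0.84  2.06  1.28  0.81 -0.73]
to 27 60 d [-1.3  2.4 -1.9] rot [ 2.   0.8 -3.7] 4.3
[-2.67520716 -1.53752641 -1.38183763]
```

{"name": "send_rows", "arguments": {"deltas": [{"dx": -0.5,"dy": 1,"dz": 0,"rx": 1.1,"ry": 0.4,"rz": -2},{"dx": -1,"dy": 2,"dz": 0,"rx": 2.3,"ry": 0.8,"rz": -4.3},{"dx": -1,"dy": 2,"dz": 0,"rx": 2.3,"ry": 0.8,"rz": -4.3}]}}

```text
clock: 19.97
tcp_pos: [0.4446, 0.4151, 0.0971]
orientation: [0.447, 2.683, 0.203]
contact_force: [7.1, -18.2, 13.0]
grip_width: 0.0136
gripper_force: 46.2
```

{"name": "send_rows", "arguments": {"deltas": [{"dx": 0,"dy": 0,"dz": 0,"rx": 0,"ry": 0,"rz": 0},{"dx": 0,"dy": 0,"dz": 0,"rx": 0,"ry": 0,"rz": 0},{"dx": 0,"dy": 0,"dz": 0,"rx": 0,"ry": 0,"rz": 0},{"dx": 0,"dy": 0,"dz": 0,"rx": 0,"ry": 0,"rz": 0},{"dx": 0,"dy": 0,"dz": 0,"rx": 0,"ry": 0,"rz": 0}], "jaw": 50}}

```text
clock: 20.38
tcp_pos: [0.4378, 0.4243, 0.0964]
orientation: [0.43, 2.697, 0.224]
contact_force: [0.9, -0.8, 0.4]
grip_width: 0.0505
gripper_force: 0.0
```

{"name": "send_rows", "arguments": {"deltas": [{"dx": -10,"dy": -2,"dz": 21,"rx": 0,"ry": 0,"rz": 0},{"dx": -21,"dy": -4,"dz": 45,"rx": 0,"ry": 0,"rz": 0},{"dx": -36,"dy": -8,"dz": 80,"rx": 0,"ry": 0,"rz": 0},{"dx": -50,"dy": -12,"dz": 112,"rx": 0,"ry": 0,"rz": 0},{"dx": -55,"dy": -15,"dz": 130,"rx": 0,"ry": 0,"rz": 0}]}}

```text
clock: 20.8
tcp_pos: [0.3808, 0.4106, 0.2293]
orientation: [0.426, 2.696, 0.227]
contact_force: [0.2, 0.9, 0.3]
grip_width: 0.0499
gripper_force: 0.0
```

```bash
python3 - <<'E'
from sel import *
from h import *
state(); d=grab("wrist"); C=cloud(d)*1000
H=(C-foot)@n; m=(np.linalg.norm(C-foot-30*n,axis=2)<40)&(H>28)&(H<42)
ex=np.array([-n[0],-n[1],0]);ex=ex-n*(ex@n);ex/=np.linalg.norm(ex);ey=np.cross(n,ex)
q=C[m]; u=np.c_[(q-foot)@ex,(q-foot)@ey].astype(np.float32); print(len(q),cv2.minAreaRect(u))
for k in("scene","side"): blocks(grab(k))
w=d["frame"]; s=grab("scene")["frame"]; cv2.imwrite("pics/fin.png",np.vstack([cv2.resize(s[110:250,170:420],(750,420))[:, :],cv2.resize(w,(240,180))[:, :].repeat(1,0)[:, :] if False else np.zeros((0,750,3),np.uint8)]))
E
```

```text
t 20.8 tcp [380.8 410.6 229.3] zdir [ 0.411  0.096 -0.907] xdir [-0.873  0.326 -0.361] F [0.2 0.9 0.3] w 49.9 q [-0.22  0.33 -1.05  2.05  0.9   0.87 -0.54]
930 ((-0.6778812408447266, 0.14917945861816406), (14.896947860717773, 61.26119613647461), 60.02900314331055)
 blk [203, 164, 29, 22, 248] [ 625.7 -167.8] [101.5  68. ] 84.9 zmed 0.0399
 blk [233, 185, 30, 24, 278] [639.2 -24.3] [101.1  67.8] 85.2 zmed 0.0403
 blk [264, 208, 32, 26, 330] [652.4 118. ] [99.2 68.6] 84.7 zmed 0.0402
 blk [255, 176, 16, 21, 201] [669.1 115.4] [103.4  39.6] 83.9 zmed 0.0419
 blk [262, 205, 18, 24, 257] [654.9 -28.1] [101.4  39.8] 84.0 zmed 0.0417
 blk [270, 239, 23, 32, 401] [ 637.2 -171.7] [101.4  50.9] 82.0 zmed 0.0413
```

View pics/fin.png

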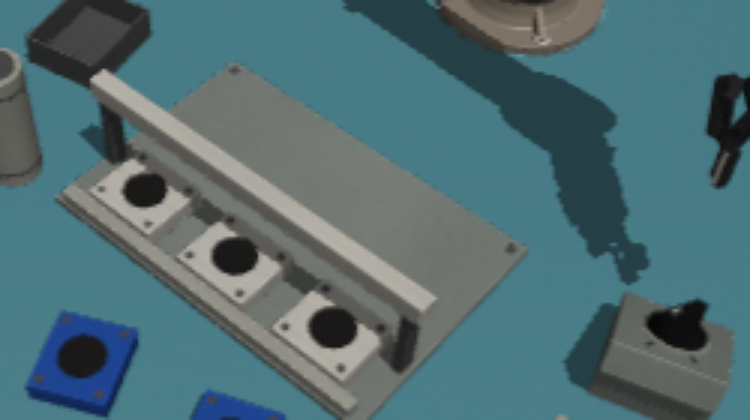

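The picture shows the three blocks in an even row against the rail, with the bystanders where they were. The selector bar measures about -30° where it started at +31°, so it is at the other stop.

```bash
python3 -c "
from bench import r
print(r.hand_in())"
```

```text
the job is handed in; nothing more can be done
None
```

I handed the job in at about 21 s: all three blocks are snug against the rail and within about 2 mm of their pad centres, and the selector has turned about 60° to its other stop.

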